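# Clamp the centrifuge rotor with its T-key and clip the key away

### The arm

A 6-joint arm with a two-finger parallel gripper is mounted at the origin on the work surface. World frame = base frame: x ahead of the robot, y to its left, z up, the work surface at z = 0. Lengths are in m, angles in rad, forces in N, time in s.
With the tool pointing down it reaches from about 0.3 to 0.875 m from the base axis. Payload 4.2 kg.
Tool frame: the origin (TCP) lies midway between the tips of the shut fingers; the grasp point (between the pads) lies 19 mm behind it; z points along the fingers, y is the line along which they close (so a half turn about z gives the same grasp; the last joint's range is limited). The gripper opens to 85 mm and grips with 20 to 120 N. Pads are 22 mm wide; open, the fingers measure 114 mm over their backs; the gripper's body (76 mm by 85 mm) begins 54 mm behind the grasp point. The pads swing forward as they close: fully open they stand 13 mm farther back than shut.
Start: joints at [-1.313, 0.32, 1.565, -0, 1.257, -0.02], TCP at [0.158, -0.553, 0.197] pointing down, gripper open.
Joint ranges: [-3.11, 3.11], [-0.84, 2.01], [0.21, 2.61], [-1.34, 4.49], [0.05, 2.63], [-2.56, 2.56]. Speed limits (rad/s): [2.57, 2.57, 3.14, 3.14, 3.14, 3.14].

### API

Orientations are given as a 3x3 rotation matrix whose columns are the frame's x, y, z axes.
In Python, from workcell import arm, eyes, ticket gives the robot as it stands.
- The arm moves only by the tool drive_tool, never from a script. Its argument "motion" is a list of rows, each an object with "twist": the turn, a rotation vector about the tool's x, y, z in degrees, a list of three; "translation": the shift along the tool's x, y, z in mm, a list of three; "jaw": the finger opening in mm, from 0 to 85.4. In form: [{"twist": [rx, ry, rz], "translation": [x, y, z], "jaw": jaw}, ...]. A call has 1 to 12 rows; each row is the pose to reach, as a shift and turn from the pose commanded when the call began, along the tool's axes at that moment; what a row does not reach only later rows make up. A row lasts 1/12 s, in which the tool goes at most 41.7 mm and 7.16 degrees, less where a joint would pass 70% of its speed; a pose out of reach is approached as far as the arm can. A call with a gripper value outside its range is refused whole. The fingers move at their own pace and stop on an object; "squeeze" is the grip in N (left out, the last holds). Time passes only in rows, so rows that repeat a pose let the fingers close. It gives the time, the measured TCP pose, the force, the opening and the grip force at its end, in the units of the state.
- arm.sense(): the state, without advancing time (a new reading comes with each control period).
- eyes.snapshot(name): name is "side" or "top" or "wrist"; returns a dict with "color" (480x640x3 uint8, red, green, blue), "range_z" (480x640 float32, m along the optical axis (not along the pixel's ray), 0 where there is no reading), "mtx" (3x3 intrinsics, pixels), "R" (3x3) and "t" (3): a world point X has camera coordinates R X + t; the wrist camera has in their place "T_tool_cam" (4x4, takes a point from camera to tool coordinates, whose origin is the TCP and whose axes are the flange's). Camera axes: x right, y down, z forward; pixel columns grow to the right and rows downward; lengths in m; the calibration is good to about 2 mm. A picture is of the moment at which its call begins: read the wrist's pose just before it.
- ticket.job_done(): hands the job in; it is judged then, once.
The state is a dict: "time_s": time; "joints": joint angles; "qvel": joint speeds; "tau": joint torques, N m; "tcp_pos": TCP position; "tool_rot": TCP orientation; "force": force on the tool from outside, world axes, zero at the start; "ft_torque": the same for the moment, N m; "gripper_width": finger opening in m; "grip_force": force on a finger pad.
Only numpy, scipy, OpenCV 4.12 (cv2) and the standard library are available. Lean on these libraries where they do the work, as an engineer would, in place of code of your own. Each camera call takes 0.05 s, during which the arm holds its last target. There are 200 camera calls.

### The job

The rotor in the open microcentrifuge is loose: take the T-handled rotor key that was left standing in the orange tube rack, put it down the rotor's hub, turn it gently to and fro until its square end drops into the clamping screw, and turn the screw clockwise to its stop. Then lift the key out and put it away in its holder, pressed down until the handle snaps fully home between the two spring clips. Feel for the screw with light pressure only, and leave the other things on the bench where they are.

Things in the scene. Friction and masses are not known exactly. Their poses are not given: they have to be found in the camera images.
- key: Rotor key, 99 mm long, 160 g, standing upright. Origin: centre of its flat lower end; z up the shank, y along the crossbar. Lower end: square 14 x 14 mm (sides along x, y), 16 mm long; then a round shank 12.4 mm thick with a collar 40 mm across, its underside 54 mm above the end, 5 mm thick. The steel crossbar of the T-handle is on top.
- key_bar (a point): Centre of the key's crossbar, 90 mm above the key's end. The bar is flat: 90 mm long (y), 12 mm thick (x), 18 mm high, its two ends half-round (radius 9 mm, seen along x). Grip it across its 12 mm thickness, fingers closing along the key's x. 22 mm of bare shank lie between the collar and the bar.
- rack: Orange two-deck tube rack, fixed; 82 x 122 x 60 mm (x, y, z), origin at the centre of its underside. 24 mm holes at x = -18, +18 and y = -37, 0, +37 mm. The key starts in the hole x = -18, y = -37, collar on the rack's top, end 6 mm above the bench, crossbar within 30 degrees of the rack's y. Two blue-capped tubes stand at y = +37 mm, tops 106 mm above the bench.
- centrifuge: White microcentrifuge, 300 x 240 mm (x, y), deck 150 mm high, fixed; origin at the centre of its underside, controls at its -x end. Its open lid stands at the +x end, 350 mm high, leaning back 20 degrees, about 105 mm from the hub's axis at deck height. The black 162 mm rotor, which cannot turn, is centred at x = +30 mm; nothing else round the hub is above 154 mm.
- hub_mouth (a point): Centre of the mouth of the rotor's hub, 140 mm above the bench (axes as the centrifuge's). A funnel, 36 mm wide at the top, leads within 8 mm into a 23 mm bore. The clamping screw lies in the bore.
- screw_face (a point): Centre of the clamping screw's face, in the bore 22 mm below the hub mouth (axes as the centrifuge's, not the screw's). In it is a square recess, 15.8 mm wide, edge bevelled 1 mm, 10 mm deep. It may stand at any angle, not reported and hard to see, repeating every 90 degrees: the key's square drops in only within about 9 degrees of it, otherwise it stands on the face.
- rotor_lock (a joint): Turn of the clamping screw, rad: grows clockwise seen from above, firm stop at 0.90 (clamped); starts between 0 and 0.12 (loose); stays where left. It turns stiffly (about 0.3 N m): a key rubbing lightly on its face does not move it. The key has about 8 degrees of play each way in the recess. The reading does not tell the heading of the recess.
- key_holder: Key holder, fixed; origin at the centre of its underside. Steel base 60 x 124 mm (x, y); upright tube in its middle, top 60 mm above the bench, 47 mm across, its mouth a cone 37 mm wide that narrows within 9 mm to a 26 mm bore; two upright steel leaf clips at y = -50 and +50 mm, one for each end of the key's crossbar, 123 mm high, flared to 101 mm apart at the top.
- key_seat (a point): Where the crossbar's centre lies when the key is home: on the tube's axis, 96 mm above the bench (axes as the holder's). The collar then rests on the tube, the bar lies along the holder's y, either way round, and the clips' round beads (84 mm apart, 9 mm above the bar's centre) have snapped over its ends. Pressing it straight down past the beads takes about 8 to 20 N in the last 17 mm.
- bottle: Bystander: small glass bottle with a green cap, 56 mm across, 115 mm high.
- rotor_lid: Bystander: clear round rotor lid with a black knob, 144 mm across, 32 mm high, lying on the bench.
- well_plate: Bystander: white well plate, 128 x 86 x 14 mm.
- pipette: Bystander: grey pipette lying along its x, about 280 mm long, 24 mm high.
- tube_rack: Bystander: red microtube rack, 62 x 135 x 40 mm.
- tube0: Bystander: blue-capped tube in the orange rack, 26 mm across the cap, 100 mm long.
- tube1: Bystander: the second blue-capped tube in the orange rack, same size.
There are look-alikes about, which are no part of the job. Leave any green or turquoise look-alike of the key alone.

How it is judged:
By the outcome, as a careful person would: the job done as asked, in the order asked, and still so for the second after the job is handed in, with the robot touching nothing.
It also fails if it takes over 72 s, if anything falls off the work surface, if the arm or the gripper's body presses on something with over 40 N, if the wrist force passes 120 N, or if a joint passes its speed limit or range.

## Working session

There is one attempt and no reset: what is moved stays moved. The work goes in short steps, Python scripts to look and compute and a tool call to move; the robot and the scene stay as the last step left them, time stands still between calls to the robot, and variables do not carry over. Pictures are saved under pics/ and viewed, at most 10 in all, crops included, and the job is handed in when it is done.

Besides the shell and the picture viewer there is one more tool, called after "Request:" by a JSON object that holds its "api" and its "payload", one argument or row to a line. drive_tool: Moves the arm, as the interface text tells. Its arguments: {"type":"object","properties":{"motion":{"type":"array"},"squeeze":{"type":"number"}},"required":["motion"]}

```bash
mkdir -p pics; ls
cat > h.py <<'E'
import numpy as np, cv2
from workcell import arm, eyes, ticket
def cloud(s):
    z=s["range_z"]; v,u=np.mgrid[:480,:640]; K=s["mtx"]
    c=np.dstack([(u-K[0,2])/K[0,0]*z,(v-K[1,2])/K[1,1]*z,z])
    return (c-s["t"])@s["R"]   # R^T (c-t)
def load(n): return dict(np.load(n))
E
python3 - <<'E'
from h import *
s=arm.sense(); print({k:np.round(v,3).tolist() for k,v in s.items()})
for n in("top","side"):
    p=eyes.snapshot(n); np.savez(n+".npz",**{k:v for k,v in p.items() if isinstance(v,np.ndarray)}); cv2.imwrite(f"pics/{n}0.png",p["color"][:,:,::-1])
E
```

```text
pics
{'time_s': 0.0, 'joints': [-1.313, 0.32, 1.566, 0.0, 1.257, -0.02], 'qvel': [-0.0, -0.001, -0.002, 0.002, 0.001, 0.0], 'tau': [0.002, -41.552, -23.416, 0.0, 0.008, 0.0], 'tcp_pos': [0.158, -0.552, 0.196], 'tool_rot': [[0.962, 0.274, -0.0], [0.274, -0.962, 0.002], [0.0, -0.002, -1.0]], 'force': [-0.531, 0.674, 0.477], 'ft_torque': [-0.036, 0.066, 0.035], 'grip_force': 0.0, 'gripper_width': 0.086}
```

View pics/top0.png

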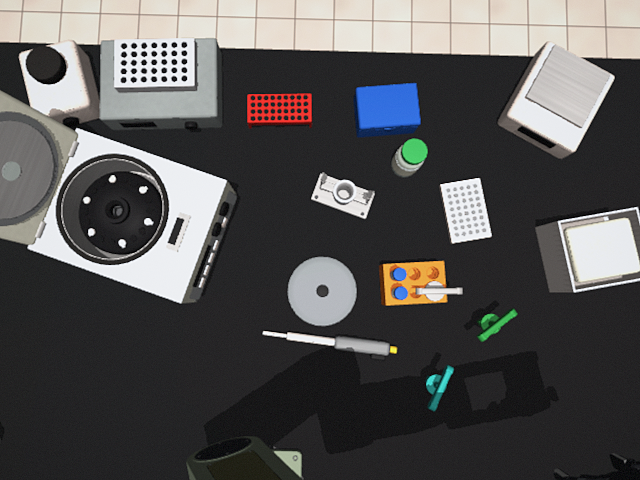

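View pics/side0.png

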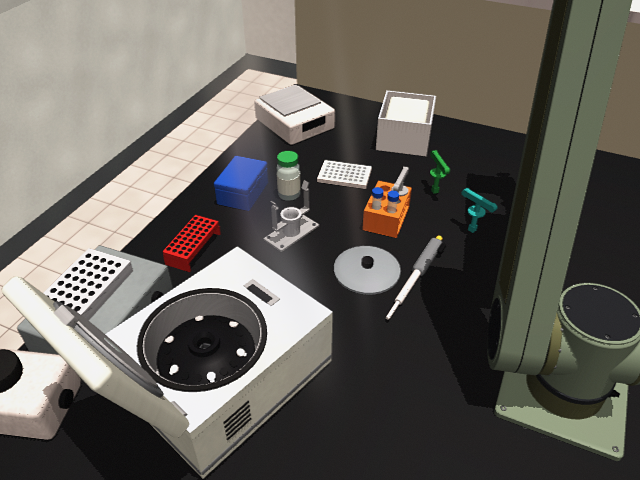

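The top view shows the key bar at about (438,291) in the orange rack, the holder at (344,190) with clips at (321,180) and (368,196), and the hub at (118,210) with the lid to its left. The side view agrees. Next I measure these from the depth images.

Run:
```python
from h import *
s=load("top.npz"); P=cloud(s); 
R=lambda a:np.round(a,4).tolist()
def box(u0,u1,v0,v1,z0,z1):
    m=np.zeros((480,640),bool); m[v0:v1,u0:u1]=1
    m&=(P[...,2]>z0)&(P[...,2]<z1)&(s["range_z"]>0); return P[m]
def rect(p,n):
    r=cv2.minAreaRect((p[:,:2]*1000).astype(np.float32)); print(n,len(p),"z",R(np.median(p[:,2])),"rect",np.round(r[0],1),np.round(r[1],1),round(r[2],1))
print("bench",R(np.median(P[300:330,200:250,2])))
rect(box(410,470,275,305,.085,.12),"bar")
rect(box(375,450,255,308,.052,.066),"racktop")
for n,a in(("tube a",(388,410,262,283)),("tube b",(388,410,284,303))): rect(box(*a,.095,.115),n)
rect(box(305,385,165,220,.09,.13),"clips")
for n,a in(("clipL",(305,338,165,220)),("clipR",(352,385,165,220))): 
    p=box(*a,.08,.13); print(n,len(p),R(p.mean(0)),R(p[:,2].max()))
rect(box(305,385,165,220,.052,.066),"tubetop")
rect(box(305,385,165,220,.001,.012),"base")
d=box(35,240,120,310,.142,.156); rect(d,"deck")
# hub: ring at z~.14
rect(box(95,142,188,232,.13,.148),"hubring")
for n,a in(("hubarea",(60,168,155,265)),):
    p=box(*a,.06,.16); h=np.histogram(p[:,2],20); print(h[0].tolist(),R(h[1]))
# rotor basin circle : dark pixels on deck
g=s["color"].max(2); 
print("hub pix z", np.round(P[200:222:3,100:138:3,2]*1000).astype(int).tolist())
crop=s["color"][120:310,0:240,::-1]; a=cv2.resize(crop,None,fx=3,fy=3,interpolation=cv2.INTER_CUBIC)
b=cv2.resize(s["color"][160:310,300:475,::-1],None,fx=3,fy=3,interpolation=cv2.INTER_CUBIC)
cv2.imwrite("pics/c1.png",a); cv2.imwrite("pics/c2.png",b)
```

```text
bench 0.0004
bar 288 z 0.1052 rect [ 432.2 -357.3] [11.4 88.4] 1.5
racktop 1651 z 0.0606 rect [ 446.8 -320.2] [ 82.2 123.1] 4.5
tube a 149 z 0.106 rect [ 461.4 -280.4] [24.4 24.2] 38.9
tube b 156 z 0.106 rect [ 426.  -284.3] [25.3 24.6] 73.6
clips 106 z 0.1151 rect [ 628.2 -176.6] [104.6  17.4] 71.0
clipL 53 [0.6423, -0.1314, 0.1133] 0.125
clipR 56 [0.6119, -0.2211, 0.1136] 0.1252
tubetop 302 z 0.0587 rect [ 627.5 -175.1] [46.1 94.5] 0.6
base 1849 z 0.0045 rect [ 636.6 -182.6] [117.7 169.9] 1.6
deck 12970 z 0.1504 rect [556.9 227.9] [300.7 240.7] 72.2
hubring 1064 z 0.133 rect [566.8 252.3] [82.4 87.1] 2.4
[32, 30, 52, 66, 99, 133, 136, 136, 192, 450, 845, 995, 1023, 1583, 903, 410, 319, 1235, 2414, 439] [0.0601, 0.0651, 0.0701, 0.0751, 0.0801, 0.0851, 0.0901, 0.095, 0.1, 0.105, 0.11, 0.115, 0.12, 0.125, 0.1299, 0.1349, 0.1399, 0.1449, 0.1499, 0.1549, 0.1599]
hub pix z [[131, 129, 140, 143, 138, 135, 140, 139, 138, 130, 128, 131, 128], [134, 141, 141, 136, 137, 134, 135, 138, 138, 132, 1105, 129, 132], [134, 141, 140, 131, 126, 117, 118, 134, 141, 141, 131, 131, 130], [129, 139, 137, 134, 117, 107, 107, 104, 139, 139, 133, 130, 129], [128, 141, 138, 132, 119, 107, 107, 134, 138, 139, 132, 131, 131], [129, 140, 139, 134, 138, 111, 131, 139, 140, 133, 131, 131, 132], [131, 128, 139, 140, 141, 139, 140, 140, 135, 134, 130, 132, 128], [130, 132, 128, 139, 142, 140, 139, 139, 130, 130, 126, 131, 130]]
```

View pics/c2.png

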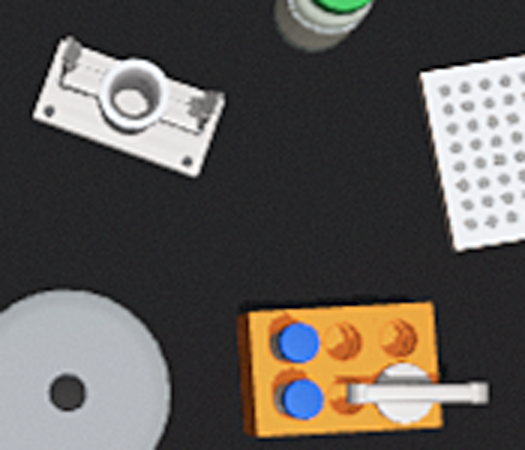

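Request:
{"api": "drive_tool", "payload": {
  "motion": [
    {"twist":[0,0,-75.6],"translation":[317,-113,0],"jaw":85},
    {"twist":[0,0,-75.6],"translation":[317,-113,0],"jaw":85},
    {"twist":[0,0,-75.6],"translation":[317,-113,0],"jaw":85},
    {"twist":[0,0,-75.6],"translation":[317,-113,0],"jaw":85},
    {"twist":[0,0,-75.6],"translation":[317,-113,0],"jaw":85},
    {"twist":[0,0,-75.6],"translation":[317,-113,0],"jaw":85},
    {"twist":[0,0,-75.6],"translation":[317,-113,0],"jaw":85},
    {"twist":[0,0,-75.6],"translation":[317,-113,0],"jaw":85},
    {"twist":[0,0,-75.6],"translation":[317,-113,0],"jaw":85},
    {"twist":[0,0,-75.6],"translation":[317,-113,0],"jaw":85},
    {"twist":[0,0,-75.6],"translation":[317,-113,0],"jaw":85},
    {"twist":[0,0,-75.6],"translation":[317,-113,0],"jaw":85}
  ]
}}

```text
time_s: 1.1
tcp_pos: [0.4317, -0.3568, 0.1966]
tool_rot: [[-0.029, 1.0, -0.001], [1.0, 0.029, 0.001], [0.001, -0.001, -1.0]]
force: [-1.4, -0.2, -0.4]
gripper_width: 0.0848
grip_force: 0.0
```

```bash
cat >> h.py <<'E'
def wcloud(s,st):
    z=s["range_z"]; v,u=np.mgrid[:480,:640]; K=s["mtx"]
    c=np.dstack([(u-K[0,2])/K[0,0]*z,(v-K[1,2])/K[1,1]*z,z]); T=s["T_tool_cam"]
    return (c@T[:3,:3].T+T[:3,3])@st["tool_rot"].T+st["tcp_pos"]
def rect(p,n):
    r=cv2.minAreaRect((p[:,:2]*1000).astype(np.float32)); print(n,len(p),"z",np.round(np.median(p[:,2]),4),"rect",np.round(r[0],1),np.round(r[1],1),round(r[2],1))
def tool(st,d): # world mm -> tool
    return np.round(st["tool_rot"].T@np.array(d),1)
def pr(st): print(st["time_s"],"J",np.round(np.degrees(st["joints"]),1),"P",np.round(1000*st["tcp_pos"],1),"yhead",round(float(np.degrees(np.arctan2(*st["tool_rot"][[1,0],1]))),2),"F",np.round(st["force"],1),"M",np.round(st["ft_torque"],2),"w",round(1000*st["gripper_width"],1),"g",round(st["grip_force"],1))
E
python3 - <<'E'
from h import *
st=arm.sense(); pr({k:np.array(v) if isinstance(v,(list,tuple)) else v for k,v in st.items()})
s=eyes.snapshot("wrist"); print(np.round(s["T_tool_cam"],3).tolist()); cv2.imwrite("pics/w1.png",s["color"][:,:,::-1])
st={k:np.array(v) for k,v in st.items()}
P=wcloud(s,st); ok=s["range_z"]>0
m=ok&(P[...,2]>.09)&(P[...,2]<.12)&(np.hypot(P[...,0]-.432,P[...,1]+.357)<.06); m=m&(abs(P[...,0]-.432)<.02); rect(P[m],"bar")
m=ok&(abs(P[...,2]-.06)<.006)&(np.hypot(P[...,0]-.447,P[...,1]+.32)<.09); rect(P[m],"rack")
E
```

```text
1.1 J [-40.7  17.   91.6  -0.   71.4 -42.4] P [ 431.7 -356.8  196.6] yhead 1.63 F [-1.4 -0.2 -0.4] M [ 0.03  0.06 -0.05] w 84.8 g 0.0
[[0.001, -0.945, -0.326, 0.084], [1.0, 0.0, 0.001, 0.0], [-0.0, -0.326, 0.945, -0.177], [0.0, 0.0, 0.0, 1.0]]
bar 1505 z 0.1047 rect [ 431.9 -349.1] [ 11.5 103.6] 2.0
rack 8118 z 0.0601 rect [ 447.4 -320.1] [ 82.2 122.5] 4.4
```

View pics/w1.png

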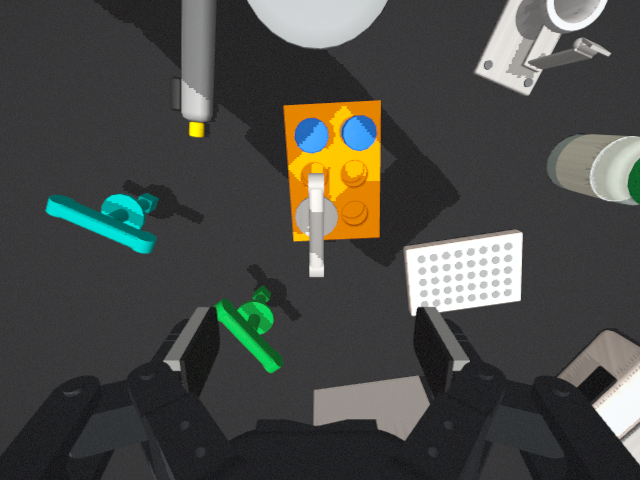

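The wrist view shows the bar at (317,225) in the rack, midway between the fingers, and the look-alikes are clear of the fingers' path. Now the descent and grip.

Request:
{"api": "drive_tool", "payload": {
  "motion": [
    {"twist":[0,0,0],"translation":[-0.5,0.3,40],"jaw":60},
    {"twist":[0,0,0],"translation":[-0.5,0.3,80],"jaw":60},
    {"twist":[0,0,0],"translation":[-0.5,0.3,105],"jaw":60},
    {"twist":[0,0,0],"translation":[-0.5,0.3,119],"jaw":60},
    {"twist":[0,0,0],"translation":[-0.5,0.3,119],"jaw":30},
    {"twist":[0,0,0],"translation":[-0.5,0.3,119],"jaw":15},
    {"twist":[0,0,0],"translation":[-0.5,0.3,119],"jaw":5},
    {"twist":[0,0,0],"translation":[-0.5,0.3,119],"jaw":5},
    {"twist":[0,0,0],"translation":[-0.5,0.3,119],"jaw":5},
    {"twist":[0,0,0],"translation":[-0.5,0.3,119],"jaw":5},
    {"twist":[0,0,0],"translation":[-0.5,0.3,119],"jaw":5},
    {"twist":[0,0,0],"translation":[-0.5,0.3,119],"jaw":5}
  ],
  "squeeze": 90
}}

```text
time_s: 2.15
tcp_pos: [0.432, -0.3579, 0.0785]
tool_rot: [[-0.026, 1.0, 0.001], [1.0, 0.026, -0.001], [-0.001, 0.001, -1.0]]
force: [-0.0, 0.1, -0.4]
gripper_width: 0.005
grip_force: 0.0
```

```bash
sed -i 's/^def pr(st):/def pr(st):\n    st={k:np.array(v) for k,v in st.items()}\n   /' h.py
python3 - <<'E'
from h import *
pr(arm.sense())
# hub circle fit from top cloud
s=load("top.npz"); P=cloud(s)
from scipy.optimize import least_squares
c0=np.array([.5661,.2565])
r=np.hypot(P[...,0]-c0[0],P[...,1]-c0[1])
for rr in range(0,44,3):
    m=(r>rr/1000)&(r<=(rr+3)/1000); print(rr, m.sum(), np.round(1000*np.percentile(P[m][:,2],[10,50,90])))
# opening of rotor chamber in deck: deck-height points within 130 mm
m=(abs(P[...,2]-.151)<.005)&(r<.125)&(s["color"].min(2)>170)
d=P[m]; ang=np.arctan2(d[:,1]-c0[1],d[:,0]-c0[0]); rd=r[m]
pts=[d[(abs(ang-a)<.05)][np.argmin(rd[abs(ang-a)<.05])][:2] for a in np.arange(-3.1,3.1,.1) if (abs(ang-a)<.05).sum()>5]
pts=np.array(pts); f=least_squares(lambda q:np.hypot(pts[:,0]-q[0],pts[:,1]-q[1])-q[2],[*c0,.09],loss="soft_l1",f_scale=.001)
print(len(pts),f.x)
E
```

```text
Traceback (most recent call last):
  File "h.py", line 18, in pr
    print(st["time_s"],"J",np.round(np.degrees(st["joints"]),1),"P",np.round(1000*st["tcp_pos"],1),"yhead",round(float(np.degrees(np.arctan2(*st["tool_rot"][[1,0],1]))),2),"F",np.round(st["force"],1),"M",np.round(st["ft_torque"],2),"w",round(1000*st["gripper_width"],1),"g",round(st["grip_force"],1))
                                                                                                                                                                                                                                                                                  ~~~~~^^^^^^^^^^^^^^^^^^^^
TypeError: type numpy.ndarray doesn't define __round__ method
```

The fingers closed to 5 mm with no grip force, so they missed the bar. I'll look before moving again.

```bash
sed -i 's/round(1000\*st\["gripper_width"\],1)/np.round(1000*st["gripper_width"],1)/; s/round(st\["grip_force"\],1)/np.round(st["grip_force"],1)/; s/np\.np\./np./g' h.py
python3 - <<'E'
from h import *
pr(arm.sense())
a=eyes.snapshot("wrist")["color"]; b=eyes.snapshot("side")["color"]; t=eyes.snapshot("top")["color"]
b=cv2.resize(b[140:260,330:510],(540,360)); t=cv2.resize(t[230:350,360:540],(540,360)); a=cv2.resize(a,(400,300))
o=np.zeros((600,800,3),np.uint8); o[:300,:400]=a; o[:300,400:]=cv2.resize(b,(400,300)); o[300:,:400]=cv2.resize(t,(400,300)); cv2.imwrite("pics/m1.png",o[:,:,::-1])
E
```

```text
2.15 J [-40.8  22.8 101.3  -0.   55.8 -42.3] P [ 432.  -357.9   78.5] yhead 1.51 F [-0.   0.1 -0.4] M [-0.    0.01 -0.03] w 5.0 g 0.0
```

View pics/m1.png

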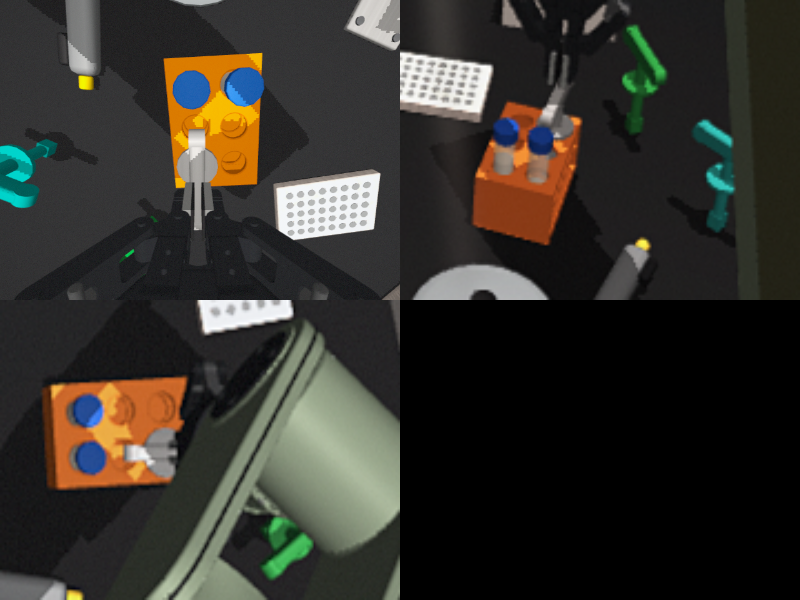

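Run:
```python
from h import *
st={k:np.array(v) for k,v in arm.sense().items()}
s=eyes.snapshot("wrist"); P=wcloud(s,st)
cv2.imwrite("pics/w2.png",cv2.resize(s["color"][190:400,210:430,::-1],None,fx=2.7,fy=2.7,interpolation=cv2.INTER_CUBIC))
T=s["T_tool_cam"];K=s["mtx"]
for q in ([0,0,0],[0,0,-.019],[.011,0,0]):
    c=T[:3,:3].T@(np.array(q)-T[:3,3]); print(q,(K@c/c[2])[:2])
for v in range(200,400,12): print(v,[tuple(np.round(1000*P[v,u]).astype(int)) for u in (296,306,316,326,336)])
```

```text
[0, 0, 0] [315.07640346 276.52649152]
[0, 0, -0.019] [314.98042854 292.52767233]
[0.011, 0, 0] [315.06632375 258.41511561]
200 [(np.int64(417), np.int64(-330), np.int64(7)), (np.int64(424), np.int64(-330), np.int64(7)), (np.int64(432), np.int64(-330), np.int64(7)), (np.int64(439), np.int64(-330), np.int64(8)), (np.int64(443), np.int64(-318), np.int64(61))]
212 [(np.int64(418), np.int64(-333), np.int64(31)), (np.int64(427), np.int64(-315), np.int64(101)), (np.int64(431), np.int64(-314), np.int64(102)), (np.int64(436), np.int64(-314), np.int64(101)), (np.int64(443), np.int64(-325), np.int64(60))]
224 [(np.int64(420), np.int64(-333), np.int64(59)), (np.int64(427), np.int64(-319), np.int64(104)), (np.int64(431), np.int64(-320), np.int64(103)), (np.int64(436), np.int64(-319), np.int64(104)), (np.int64(443), np.int64(-332), np.int64(60))]
236 [(np.int64(420), np.int64(-340), np.int64(60)), (np.int64(427), np.int64(-325), np.int64(104)), (np.int64(432), np.int64(-325), np.int64(105)), (np.int64(436), np.int64(-325), np.int64(105)), (np.int64(444), np.int64(-340), np.int64(60))]
248 [(np.int
[... 2456 characters left out ...]
t64(-346), np.int64(169)), (np.int64(429), np.int64(-362), np.int64(149)), (np.int64(434), np.int64(-400), np.int64(103)), (np.int64(436), np.int64(-360), np.int64(151)), (np.int64(438), np.int64(-346), np.int64(168))]
380 [(np.int64(426), np.int64(-342), np.int64(178)), (np.int64(429), np.int64(-366), np.int64(150)), (np.int64(436), np.int64(-498), np.int64(0)), (np.int64(436), np.int64(-366), np.int64(150)), (np.int64(437), np.int64(-342), np.int64(178))]
392 [(np.int64(427), np.int64(-344), np.int64(181)), (np.int64(427), np.int64(-512), np.int64(1)), (np.int64(437), np.int64(-511), np.int64(1)), (np.int64(446), np.int64(-512), np.int64(0)), (np.int64(438), np.int64(-346), np.int64(178))]
```

View pics/w2.png

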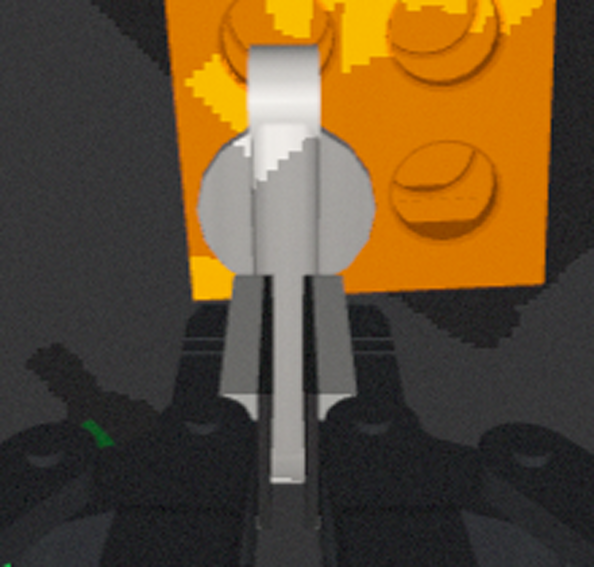

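The wrist view shows the pad ends (crop (245,275) to (340,275)) above the bar, at z ≈ 0.115. That is about 35 mm higher than the reported TCP. I'll open, go down a little and measure the tips directly.

Request:
{"api": "drive_tool", "payload": {
  "motion": [
    {"twist":[0,0,0],"translation":[0,0,0],"jaw":50},
    {"twist":[0,0,0],"translation":[0,0,0],"jaw":50},
    {"twist":[0,0,0],"translation":[0,0,0],"jaw":50},
    {"twist":[0,0,0],"translation":[0,0,0],"jaw":50}
  ]
}}

```text
time_s: 2.68
tcp_pos: [0.4319, -0.3579, 0.0781]
tool_rot: [[-0.027, 1.0, 0.0], [1.0, 0.027, -0.0], [-0.0, 0.0, -1.0]]
force: [-0.8, 0.3, 0.9]
gripper_width: 0.0498
grip_force: 0.0
```

```bash
cat > tips.py <<'E'
from h import *
st={k:np.array(v) for k,v in arm.sense().items()}; pr(st)
s=eyes.snapshot("wrist"); P=wcloud(s,st); Q=(P-st["tcp_pos"])@st["tool_rot"]*1000
ok=s["range_z"]>0
for sg in(-1,1):
    m=ok&(Q[...,2]<-5)&(Q[...,2]>-70)&(sg*Q[...,1]>1)&(sg*Q[...,1]<60)&(abs(Q[...,0])<25)&((P[...,2]>.11)|(abs(Q[...,1])>15))&(P[...,2]>.07)
    q=Q[m]; o=q[np.argsort(-q[:,2])]; print(len(q),np.round(o[:300:30],0).tolist(), "tip world z",np.round(st["tcp_pos"][2]*1000-np.percentile(q[:,2],98),1), "x,y med",np.round(np.median(o[:300],0),1))
E
python3 tips.py
```

```text
2.6833 J [-40.8  22.9 101.3  -0.   55.8 -42.3] P [ 431.9 -357.9   78.1] yhead 1.52 F [-0.8  0.3  0.9] M [ 0.   -0.03 -0.02] w 49.8 g 0.0
1823 [[3.0, -24.0, -37.0], [-2.0, -24.0, -40.0], [0.0, -24.0, -41.0], [-3.0, -24.0, -42.0], [-3.0, -24.0, -43.0], [10.0, -30.0, -44.0], [11.0, -25.0, -44.0], [7.0, -35.0, -45.0], [11.0, -28.0, -46.0], [10.0, -25.0, -46.0]] tip world z 118.1 x,y med [  6.6 -24.3 -43.7]
1818 [[-6.0, 26.0, -36.0], [-2.0, 26.0, -40.0], [10.0, 26.0, -41.0], [-1.0, 26.0, -42.0], [11.0, 27.0, -43.0], [10.0, 30.0, -44.0], [-7.0, 26.0, -44.0], [7.0, 36.0, -45.0], [10.0, 30.0, -46.0], [10.0, 26.0, -46.0]] tip world z 118.1 x,y med [  6.7  25.8 -43.6]
```

The tips are about 40 mm behind the reported TCP at this opening, which means about 35 mm when shut. The grasp point is therefore about 54 mm behind the reported TCP. I'll lower by 36 mm and grip again.

Request:
{"api": "drive_tool", "payload": {
  "motion": [
    {"twist":[0,0,0],"translation":[0,0,12],"jaw":50},
    {"twist":[0,0,0],"translation":[0,0,24],"jaw":50},
    {"twist":[0,0,0],"translation":[0,0,35],"jaw":50},
    {"twist":[0,0,0],"translation":[0,0,35],"jaw":30},
    {"twist":[0,0,0],"translation":[0,0,35],"jaw":15},
    {"twist":[0,0,0],"translation":[0,0,35],"jaw":5},
    {"twist":[0,0,0],"translation":[0,0,35],"jaw":5},
    {"twist":[0,0,0],"translation":[0,0,35],"jaw":5},
    {"twist":[0,0,0],"translation":[0,0,35],"jaw":5}
  ],
  "squeeze": 90
}}

```text
time_s: 3.48
tcp_pos: [0.4322, -0.3582, 0.0437]
tool_rot: [[-0.026, 1.0, 0.001], [1.0, 0.026, -0.001], [-0.001, 0.001, -1.0]]
force: [0.3, -0.4, 1.2]
gripper_width: 0.0106
grip_force: 87.9
```

```bash
python3 tips.py
python3 - <<'E'
from h import *
# hub centre from top cloud
s=load("top.npz"); P=cloud(s)
from scipy.optimize import least_squares
c0=np.array([.5661,.2565])
r=np.hypot(P[...,0]-c0[0],P[...,1]-c0[1])
m=(r<.03)&(P[...,2]>.1365)&(P[...,2]<.1435); d=P[m]; rect(d,"hubrim"); print(np.round(d.mean(0),4),m.sum())
m=(r<.02)&(P[...,2]<.122); print("bore",m.sum(),np.round(P[m].mean(0),4))
m=(abs(P[...,2]-.151)<.005)&(r<.125)&(s["color"].min(2)>170)
d=P[m]; ang=np.arctan2(d[:,1]-c0[1],d[:,0]-c0[0]); rd=r[m]
pts=np.array([d[(abs(ang-a)<.05)][np.argmin(rd[abs(ang-a)<.05])][:2] for a in np.arange(-3.1,3.1,.1) if (abs(ang-a)<.05).sum()>5])
f=least_squares(lambda q:np.hypot(pts[:,0]-q[0],pts[:,1]-q[1])-q[2],[*c0,.09],loss="soft_l1",f_scale=.001)
print(len(pts),np.round(f.x,4))
E
```

```text
3.4833 J [-40.8  25.1 103.6  -0.   51.3 -42.3] P [ 432.2 -358.2   43.7] yhead 1.52 F [ 0.3 -0.4  1.2] M [-0.01 -0.   -0.02] w 10.6 g 87.9
378 [[6.0, -15.0, -40.0], [7.0, -15.0, -46.0], [7.0, -16.0, -49.0], [6.0, -16.0, -52.0], [6.0, -15.0, -55.0], [7.0, -17.0, -58.0], [7.0, -17.0, -61.0], [6.0, -17.0, -63.0], [6.0, -18.0, -66.0], [11.0, -7.0, -67.0]] tip world z 86.2 x,y med [  6.6 -16.2 -57.8]
484 [[6.0, 15.0, -41.0], [6.0, 19.0, -44.0], [7.0, 18.0, -47.0], [7.0, 19.0, -49.0], [7.0, 19.0, -51.0], [7.0, 18.0, -53.0], [7.0, 19.0, -55.0], [6.0, 17.0, -57.0], [7.0, 18.0, -59.0], [7.0, 19.0, -61.0]] tip world z 86.0 x,y med [  6.6  17.2 -53.4]
hubrim 365 z 0.1396 rect [566.  256.3] [49.2 50.2] 2.2
[0.5655 0.2558 0.1396] 365
bore 93 [0.5681 0.2627 0.1123]
62 [0.5659 0.257  0.0936]
```

Gripped: 10.6 mm opening at 88 N. Lifting clear and heading for the hub.

Request:
{"api": "drive_tool", "payload": {
  "motion": [
    {"twist":[0,0,0],"translation":[0,0,-20],"jaw":5},
    {"twist":[0,0,0],"translation":[0,0,-55],"jaw":5},
    {"twist":[0,0,0],"translation":[0,0,-95],"jaw":5},
    {"twist":[0,0,0],"translation":[0,0,-135],"jaw":5},
    {"twist":[0,0,0],"translation":[0,0,-170],"jaw":5},
    {"twist":[0,0,-4],"translation":[25,6,-185],"jaw":5},
    {"twist":[0,0,-9],"translation":[65,16,-185],"jaw":5},
    {"twist":[0,0,-14],"translation":[105,26,-185],"jaw":5},
    {"twist":[0,0,-19],"translation":[145,36,-185],"jaw":5},
    {"twist":[0,0,-24],"translation":[185,46,-185],"jaw":5},
    {"twist":[0,0,-29],"translation":[225,55,-185],"jaw":5},
    {"twist":[0,0,-34],"translation":[265,65,-185],"jaw":5}
  ],
  "squeeze": 110
}}

```text
time_s: 4.53
tcp_pos: [0.4894, -0.0893, 0.2281]
tool_rot: [[-0.584, 0.812, -0.0], [0.812, 0.584, -0.0], [0.0, -0.0, -1.0]]
force: [0.9, -0.6, -3.0]
gripper_width: 0.01
grip_force: 125.7
```

```bash
cat > go.py <<'E'
import sys
from h import *
st={k:np.array(v) for k,v in arm.sense().items()}; pr(st)
x,y,z,h=map(float,sys.argv[1:5])  # target tcp mm, y heading deg
cur=np.degrees(np.arctan2(*st["tool_rot"][[1,0],1]))
print("trans",tool(st,np.array([x,y,z])-1000*st["tcp_pos"]),"twist z",round(-(h-cur),1))
E
python3 go.py 566.5 256.5 228 74
```

```text
4.5333 J [-11.7  10.2  96.3  -0.   73.6 -47.4] P [489.4 -89.3 228.1] yhead 35.74 F [ 0.9 -0.6 -3. ] M [-0.05 -0.07  0.07] w 10.0 g 125.7
trans [2.356e+02 2.646e+02 1.000e-01] twist z -38.3
```

Request:
{"api": "drive_tool", "payload": {
  "motion": [
    {"twist":[0,0,-4],"translation":[23,26,0],"jaw":5},
    {"twist":[0,0,-8],"translation":[47,53,0],"jaw":5},
    {"twist":[0,0,-12],"translation":[73,82,0],"jaw":5},
    {"twist":[0,0,-16],"translation":[99,111,0],"jaw":5},
    {"twist":[0,0,-20],"translation":[125,140,0],"jaw":5},
    {"twist":[0,0,-24],"translation":[151,169,0],"jaw":5},
    {"twist":[0,0,-28],"translation":[177,198,0],"jaw":5},
    {"twist":[0,0,-32],"translation":[203,228,0],"jaw":5},
    {"twist":[0,0,-36],"translation":[224,252,0],"jaw":5},
    {"twist":[0,0,-38.3],"translation":[235.6,264.6,0],"jaw":5},
    {"twist":[0,0,-38.3],"translation":[235.6,264.6,0],"jaw":5},
    {"twist":[0,0,-38.3],"translation":[235.6,264.6,0],"jaw":5}
  ]
}}

```text
time_s: 5.53
tcp_pos: [0.5679, 0.2541, 0.2274]
tool_rot: [[-0.961, 0.278, -0.001], [0.278, 0.961, -0.002], [0.001, -0.002, -1.0]]
force: [-0.6, -0.3, -0.4]
gripper_width: 0.01
grip_force: 125.6
```

```bash
python3 go.py 566.5 256.5 228 74
python3 - <<'E'
from h import *
st={k:np.array(v) for k,v in arm.sense().items()}
s=eyes.snapshot("wrist"); P=wcloud(s,st); ok=s["range_z"]>0
b=ok&(abs(P[...,2]-(st["tcp_pos"][2]+.0615))<.006)&(np.hypot(P[...,0]-.566,P[...,1]-.256)<.055); rect(P[b],"bar visible"); print(np.round((P[b].min(0),P[b].max(0)),3))
Q=(P[b]-st["tcp_pos"])@st["tool_rot"]*1000; print("tool-frame ends x",np.percentile(Q[:,0],[1,50,99]).round(1),"y",np.percentile(Q[:,1],[1,50,99]).round(1))
from scipy.optimize import least_squares
r=np.hypot(P[...,0]-.566,P[...,1]-.2565)
for lo,hi in((.136,.144),):
    d=P[ok&(P[...,2]>lo)&(P[...,2]<hi)&(r<.03)]; rect(d,"hub rim")
    d=P[ok&(abs(P[...,2]-.151)<.004)&(r<.12)&(s["color"].min(2)>150)]; print(len(d))
side=eyes.snapshot("side")["color"][180:480,60:400]; a=s["color"]
o=np.hstack([cv2.resize(a,(480,360)),cv2.resize(side,(320,360))]); cv2.imwrite("pics/h1.png",o[:,:,::-1])
E
```

```text
5.5333 J [ 23.1  21.8  80.   -0.1  78.3 -50.8] P [567.9 254.1 227.4] yhead 73.85 F [-0.6 -0.3 -0.4] M [0.01 0.07 0.  ] w 10.0 g 125.6
trans [ 2.   1.9 -0.6] twist z -0.1
bar visible 6309 z 0.2869 rect [566.4 253.4] [35.7 85.6] 59.0
[[0.524 0.237 0.283]
 [0.61  0.274 0.295]]
tool-frame ends x [-39.1   9.8  42.9] y [-17.   -0.2  17. ]
hub rim 1574 z 0.1399 rect [565.1 258.2] [50.2 45.9] 64.9
17039
```

View pics/h1.png

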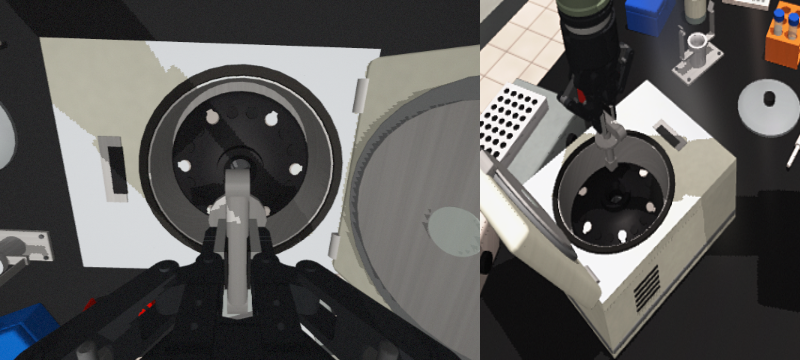

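The wrist view shows the key over the rotor with the hub ring at (237,160) just ahead of the bar. The side view shows the key hanging upright above the bowl, clear of the lid. Checking the settled pose.

```bash
python3 go.py 567.2 256.4 187 74
```

```text
5.6333 J [ 23.   21.7  80.1  -0.1  78.3 -50.8] P [568.  252.7 228. ] yhead 73.72 F [ 0.3  0.5 -1.1] M [-0.01 -0.03 -0.01] w 9.6 g 125.6
trans [ 1.8  3.4 41. ] twist z -0.3
```

Request:
{"api": "drive_tool", "payload": {
  "motion": [
    {"twist":[0,0,0],"translation":[1.8,3.4,0],"jaw":5},
    {"twist":[0,0,0],"translation":[1.8,3.4,15],"jaw":5},
    {"twist":[0,0,0],"translation":[1.8,3.4,30],"jaw":5},
    {"twist":[0,0,0],"translation":[1.8,3.4,41],"jaw":5},
    {"twist":[0,0,0],"translation":[1.8,3.4,41],"jaw":5},
    {"twist":[0,0,0],"translation":[1.8,3.4,41],"jaw":5}
  ]
}}

```text
time_s: 6.13
tcp_pos: [0.5673, 0.2573, 0.1868]
tool_rot: [[-0.96, 0.28, -0.001], [0.28, 0.96, -0.001], [0.001, -0.001, -1.0]]
force: [0.3, 0.3, -0.0]
gripper_width: 0.01
grip_force: 125.7
```

```bash
python3 go.py 567.2 256.4 155.5 74
python3 - <<'E'
from h import *
st={k:np.array(v) for k,v in arm.sense().items()}
p=eyes.snapshot("side"); P=cloud(p); v,u=np.mgrid[:480,:640]
# shank/collar seen from side: points within 40mm of axis between z .14 and .24
k=st["tcp_pos"]; m=(np.hypot(P[...,0]-k[0],P[...,1]-k[1])<.03)&(p["range_z"]>0)
for lo,hi in((.145,.152),(.152,.165),(.166,.19),(.190,.200),(.201,.207),(.21,.22)):
    d=P[m&(P[...,2]>lo)&(P[...,2]<hi)]
    if len(d): print(lo,len(d),np.round(1000*d.mean(0),1),np.round(1000*np.ptp(d,axis=0),0))
E
```

```text
6.1333 J [ 23.3  23.   83.9  -0.   73.1 -50.4] P [567.3 257.3 186.8] yhead 73.76 F [ 0.3  0.3 -0. ] M [ 0.02 -0.03  0.01] w 10.0 g 125.7
trans [-0.2 -0.8 31.3] twist z -0.2
0.145 24 [564.5 262.  149.5] [17. 11.  6.]
0.152 72 [564.4 261.4 159.2] [18. 15. 13.]
0.166 62 [564.1 261.7 175.6] [11. 10. 20.]
0.201 160 [562.8 267.8 205.4] [39. 25.  6.]
0.21 20 [562.2 261.9 213.5] [8. 8. 7.]
```

Request:
{"api": "drive_tool", "payload": {
  "motion": [
    {"twist":[0,0,0],"translation":[-0.1,-0.4,7],"jaw":5},
    {"twist":[0,0,0],"translation":[-0.1,-0.4,14],"jaw":5},
    {"twist":[0,0,0],"translation":[-0.1,-0.4,20],"jaw":5},
    {"twist":[0,0,0],"translation":[-0.1,-0.4,24],"jaw":5},
    {"twist":[0,0,0],"translation":[-0.1,-0.4,28],"jaw":5},
    {"twist":[0,0,0],"translation":[-0.1,-0.4,28],"jaw":5}
  ]
}}

```text
time_s: 6.68
tcp_pos: [0.567, 0.2574, 0.1579]
tool_rot: [[-0.96, 0.279, -0.002], [0.279, 0.96, -0.001], [0.001, -0.001, -1.0]]
force: [0.2, -0.6, -1.0]
gripper_width: 0.0098
grip_force: 125.7
```

```bash
python3 go.py 567.2 256.4 155.5 74
```

```text
6.6833 J [ 23.4  24.1  86.5  -0.   69.5 -50.5] P [567.  257.4 157.9] yhead 73.82 F [ 0.2 -0.6 -1. ] M [-0.02 -0.05  0.01] w 9.8 g 125.7
trans [-0.5 -0.9  2.4] twist z -0.2
```

Request:
{"api": "drive_tool", "payload": {
  "motion": [
    {"twist":[0,0,0],"translation":[0,0,1],"jaw":5},
    {"twist":[0,0,0],"translation":[0,0,2],"jaw":5},
    {"twist":[0,0,0],"translation":[0,0,2.5],"jaw":5},
    {"twist":[0,0,0],"translation":[0,0,2.5],"jaw":5}
  ]
}}

```text
time_s: 7.02
tcp_pos: [0.5678, 0.2577, 0.1571]
tool_rot: [[-0.96, 0.279, 0.001], [0.279, 0.96, 0.0], [-0.001, 0.001, -1.0]]
force: [-0.0, -0.8, -0.1]
gripper_width: 0.0095
grip_force: 125.8
```

Request:
{"api": "drive_tool", "payload": {
  "motion": [
    {"twist":[0,0,0],"translation":[0,0,0.5],"jaw":5},
    {"twist":[0,0,0],"translation":[0,0,0.5],"jaw":5}
  ]
}}

```text
time_s: 7.18
tcp_pos: [0.5678, 0.2578, 0.1568]
tool_rot: [[-0.96, 0.279, 0.001], [0.279, 0.96, 0.0], [-0.001, 0.001, -1.0]]
force: [-0.5, -0.1, 2.1]
gripper_width: 0.0096
grip_force: 126.2
```

Request:
{"api": "drive_tool", "payload": {
  "motion": [
    {"twist":[0,0,0],"translation":[0,0,0.5],"jaw":5},
    {"twist":[0,0,0],"translation":[0,0,0.5],"jaw":5}
  ]
}}

```text
time_s: 7.35
tcp_pos: [0.5679, 0.2578, 0.1566]
tool_rot: [[-0.96, 0.279, 0.002], [0.279, 0.96, 0.001], [-0.001, 0.001, -1.0]]
force: [-1.1, 0.5, 5.4]
gripper_width: 0.0096
grip_force: 126.7
```

Light contact of 5 N with the key end near z = 119 mm, so it is standing on the screw's face. I'll feel round clockwise in small turns.

Request:
{"api": "drive_tool", "payload": {
  "motion": [
    {"twist":[0,0,6],"translation":[0,-0.15,0.4],"jaw":5},
    {"twist":[0,0,12],"translation":[0,-0.3,0.4],"jaw":5},
    {"twist":[0,0,12],"translation":[0,-0.3,0.4],"jaw":5}
  ]
}}

```text
time_s: 7.6
tcp_pos: [0.5681, 0.258, 0.1567]
tool_rot: [[-0.88, 0.475, 0.003], [0.475, 0.88, 0.002], [-0.001, 0.003, -1.0]]
force: [-0.3, 0.6, 6.1]
gripper_width: 0.0097
grip_force: 126.9
```

Request:
{"api": "drive_tool", "payload": {
  "motion": [
    {"twist":[0,0,6],"translation":[0,-0.15,0],"jaw":5},
    {"twist":[0,0,12],"translation":[0,-0.3,0],"jaw":5},
    {"twist":[0,0,12],"translation":[0,-0.3,0],"jaw":5}
  ]
}}

```text
time_s: 7.85
tcp_pos: [0.568, 0.258, 0.1567]
tool_rot: [[-0.762, 0.648, 0.003], [0.648, 0.762, 0.002], [-0.001, 0.003, -1.0]]
force: [-0.9, 1.3, 5.9]
gripper_width: 0.0097
grip_force: 126.8
```

Request:
{"api": "drive_tool", "payload": {
  "motion": [
    {"twist":[0,0,6],"translation":[0,-0.15,0],"jaw":5},
    {"twist":[0,0,12],"translation":[0,-0.3,0],"jaw":5},
    {"twist":[0,0,12],"translation":[0,-0.3,0],"jaw":5}
  ]
}}

```text
time_s: 8.1
tcp_pos: [0.5679, 0.2579, 0.1566]
tool_rot: [[-0.61, 0.792, 0.003], [0.792, 0.61, 0.002], [0.0, 0.004, -1.0]]
force: [0.8, 1.2, 5.5]
gripper_width: 0.0093
grip_force: 126.7
```

Request:
{"api": "drive_tool", "payload": {
  "motion": [
    {"twist":[0,0,6],"translation":[0,-0.15,0],"jaw":5},
    {"twist":[0,0,12],"translation":[0,-0.3,0],"jaw":5},
    {"twist":[0,0,12],"translation":[0,-0.3,0],"jaw":5}
  ]
}}

```text
time_s: 8.35
tcp_pos: [0.5679, 0.258, 0.1565]
tool_rot: [[-0.434, 0.901, 0.003], [0.901, 0.434, 0.003], [0.001, 0.004, -1.0]]
force: [-0.3, 2.4, 5.4]
gripper_width: 0.0096
grip_force: 126.7
```

Request:
{"api": "drive_tool", "payload": {
  "motion": [
    {"twist":[0,0,6],"translation":[0,-0.15,0],"jaw":5},
    {"twist":[0,0,12],"translation":[0,-0.3,0],"jaw":5},
    {"twist":[0,0,12],"translation":[0,-0.3,0],"jaw":5}
  ]
}}

```text
time_s: 8.6
tcp_pos: [0.5665, 0.2566, 0.1551]
tool_rot: [[-0.24, 0.971, 0.0], [0.971, 0.24, -0.0], [-0.0, -0.0, -1.0]]
force: [0.0, 0.8, -0.8]
gripper_width: 0.0097
grip_force: 125.7
```

Request:
{"api": "drive_tool", "payload": {
  "motion": [
    {"twist":[0,0,6],"translation":[0,-0.15,0],"jaw":5},
    {"twist":[0,0,12],"translation":[0,-0.3,0],"jaw":5},
    {"twist":[0,0,12],"translation":[0,-0.3,0],"jaw":5}
  ]
}}

```text
time_s: 8.85
tcp_pos: [0.5662, 0.2568, 0.1543]
tool_rot: [[-0.034, 0.999, -0.001], [0.999, 0.034, 0.0], [0.0, -0.001, -1.0]]
force: [1.3, 2.6, -2.3]
gripper_width: 0.0098
grip_force: 125.6
```

It dropped at a heading of about 14–26° (force down to zero, z 1.5–2 mm lower). I'll turn back slightly to centre it, then go down.

Request:
{"api": "drive_tool", "payload": {
  "motion": [
    {"twist":[0,0,-4],"translation":[0,0.1,0],"jaw":5},
    {"twist":[0,0,-4],"translation":[0,0.1,1.5],"jaw":5},
    {"twist":[0,0,-4],"translation":[0,0.1,3],"jaw":5},
    {"twist":[0,0,-4],"translation":[0,0.1,3],"jaw":5}
  ]
}}

```text
time_s: 9.18
tcp_pos: [0.566, 0.2566, 0.1515]
tool_rot: [[-0.102, 0.995, -0.001], [0.995, 0.102, -0.0], [0.0, -0.001, -1.0]]
force: [0.7, 2.7, -2.2]
gripper_width: 0.01
grip_force: 125.7
```

```bash
python3 go.py 567 257 147.5 6
```

```text
9.1833 J [23.3 24.2 87.2  0.  68.6 17.4] P [566.  256.6 151.5] yhead 5.88 F [ 0.7  2.7 -2.2] M [0.57 0.02 0.03] w 10.0 g 125.7
trans [0.3 1.  4. ] twist z -0.1
```

Request:
{"api": "drive_tool", "payload": {
  "motion": [
    {"twist":[0,0,0],"translation":[0,0,2],"jaw":5},
    {"twist":[0,0,0],"translation":[0,0,4],"jaw":5},
    {"twist":[0,0,0],"translation":[0,0,4],"jaw":5},
    {"twist":[0,0,4],"translation":[0,-0.1,4],"jaw":5},
    {"twist":[0,0,8],"translation":[0,-0.2,4],"jaw":5},
    {"twist":[0,0,12],"translation":[0,-0.3,4],"jaw":5},
    {"twist":[0,0,16],"translation":[0,-0.4,4],"jaw":5},
    {"twist":[0,0,20],"translation":[0.1,-0.5,4],"jaw":5}
  ]
}}

```text
time_s: 9.85
tcp_pos: [0.5663, 0.257, 0.1478]
tool_rot: [[0.247, 0.969, 0.001], [0.969, -0.247, 0.001], [0.001, 0.001, -1.0]]
force: [1.9, 2.6, -1.4]
gripper_width: 0.0096
grip_force: 125.5
```

```bash
python3 go.py 567 257 147.5 -14
```

```text
9.85 J [23.3 24.3 87.6  0.  68.  37.6] P [566.3 257.  147.8] yhead -14.31 F [ 1.9  2.6 -1.4] M [ 0.83 -0.23  0.34] w 9.6 g 125.5
trans [0.2 0.7 0.3] twist z -0.3
```

Mz ≈ 0.34 N m, so the screw is turning. Carrying on to the stop.

Request:
{"api": "drive_tool", "payload": {
  "motion": [
    {"twist":[0,0,4],"translation":[0,-0.1,0],"jaw":5},
    {"twist":[0,0,8],"translation":[0,-0.2,0],"jaw":5},
    {"twist":[0,0,12],"translation":[0,-0.3,0],"jaw":5},
    {"twist":[0,0,16],"translation":[0,-0.4,0],"jaw":5},
    {"twist":[0,0,20],"translation":[0.1,-0.5,0],"jaw":5},
    {"twist":[0,0,24],"translation":[0.1,-0.6,0],"jaw":5},
    {"twist":[0,0,24],"translation":[0.1,-0.6,0],"jaw":5}
  ]
}}

```text
time_s: 10.43
tcp_pos: [0.5661, 0.2571, 0.1479]
tool_rot: [[0.618, 0.786, 0.002], [0.786, -0.618, 0.0], [0.001, 0.001, -1.0]]
force: [2.9, 3.3, -3.2]
gripper_width: 0.0096
grip_force: 125.4
```

```bash
python3 go.py 567 257 147.5 -38
```

```text
10.4333 J [23.4 24.3 87.6 -0.  68.  61.6] P [566.1 257.1 147.9] yhead -38.19 F [ 2.9  3.3 -3.2] M [ 0.87 -0.57  0.24] w 9.6 g 125.4
trans [0.5 0.8 0.4] twist z -0.2
```

Request:
{"api": "drive_tool", "payload": {
  "motion": [
    {"twist":[0,0,2],"translation":[0,-0.05,0],"jaw":5},
    {"twist":[0,0,4],"translation":[0,-0.1,0],"jaw":5},
    {"twist":[0,0,6],"translation":[0,-0.15,0],"jaw":5}
  ]
}}

```text
time_s: 10.68
tcp_pos: [0.5661, 0.2571, 0.1479]
tool_rot: [[0.696, 0.718, 0.002], [0.718, -0.696, 0.0], [0.002, 0.001, -1.0]]
force: [2.8, 2.7, -5.2]
gripper_width: 0.0095
grip_force: 125.3
```

```bash
python3 go.py 567 257 147.5 -44
```

```text
10.6833 J [23.4 24.3 87.6 -0.  67.9 67.5] P [566.1 257.1 147.9] yhead -44.12 F [ 2.8  2.7 -5.2] M [ 0.84 -0.54  0.36] w 9.5 g 125.3
trans [0.6 0.7 0.4] twist z -0.1
```

Request:
{"api": "drive_tool", "payload": {
  "motion": [
    {"twist":[0,0,2],"translation":[0,-0.05,0],"jaw":5},
    {"twist":[0,0,4],"translation":[0,-0.1,0],"jaw":5},
    {"twist":[0,0,4],"translation":[0,-0.1,0],"jaw":5}
  ]
}}

```text
time_s: 10.93
tcp_pos: [0.566, 0.2571, 0.1479]
tool_rot: [[0.744, 0.668, 0.002], [0.668, -0.744, 0.0], [0.001, 0.001, -1.0]]
force: [3.3, 2.7, -4.5]
gripper_width: 0.0099
grip_force: 125.3
```

```bash
python3 go.py 567 257 147.5 -48
```

```text
10.9333 J [23.4 24.3 87.6 -0.  67.9 71.5] P [566.  257.1 147.9] yhead -48.08 F [ 3.3  2.7 -4.5] M [ 0.81 -0.67  0.3 ] w 9.9 g 125.3
trans [0.7 0.7 0.4] twist z -0.1
```

Request:
{"api": "drive_tool", "payload": {
  "motion": [
    {"twist":[0,0,2],"translation":[0,-0.05,0],"jaw":5},
    {"twist":[0,0,4],"translation":[0,-0.1,0],"jaw":5},
    {"twist":[0,0,4],"translation":[0,-0.1,0],"jaw":5}
  ]
}}

```text
time_s: 11.18
tcp_pos: [0.566, 0.2571, 0.1479]
tool_rot: [[0.789, 0.615, 0.002], [0.615, -0.789, 0.0], [0.001, 0.001, -1.0]]
force: [3.9, 4.1, -5.4]
gripper_width: 0.0098
grip_force: 125.2
```

```bash
python3 go.py 567 257 147.5 -52
```

```text
11.1833 J [23.4 24.3 87.6 -0.  68.  75.5] P [566.  257.1 147.9] yhead -52.06 F [ 3.9  4.1 -5.4] M [ 0.77 -0.91  0.38] w 9.8 g 125.2
trans [0.8 0.7 0.4] twist z -0.1
```

Request:
{"api": "drive_tool", "payload": {
  "motion": [
    {"twist":[0,0,2],"translation":[0,0,0],"jaw":5},
    {"twist":[0,0,4],"translation":[0,0,0],"jaw":5},
    {"twist":[0,0,4],"translation":[0,0,0],"jaw":5}
  ]
}}

```text
time_s: 11.43
tcp_pos: [0.5659, 0.257, 0.1479]
tool_rot: [[0.829, 0.559, 0.002], [0.559, -0.829, -0.0], [0.001, 0.001, -1.0]]
force: [4.0, 3.9, -5.8]
gripper_width: 0.0099
grip_force: 125.2
```

```bash
python3 go.py 567 257 147.5 -56
```

```text
11.4333 J [23.4 24.3 87.6 -0.  68.  79.4] P [565.9 257.  147.9] yhead -56.03 F [ 4.   3.9 -5.8] M [ 0.79 -0.93  0.5 ] w 9.9 g 125.2
trans [0.9 0.6 0.4] twist z -0.0
```

Request:
{"api": "drive_tool", "payload": {
  "motion": [
    {"twist":[0,0,2],"translation":[0,0,0],"jaw":5},
    {"twist":[0,0,4],"translation":[0,0,0],"jaw":5},
    {"twist":[0,0,4],"translation":[0,0,0],"jaw":5}
  ]
}}

```text
time_s: 11.68
tcp_pos: [0.5659, 0.257, 0.1479]
tool_rot: [[0.866, 0.5, 0.002], [0.5, -0.866, -0.0], [0.001, 0.001, -1.0]]
force: [3.6, 3.7, -5.3]
gripper_width: 0.0098
grip_force: 125.3
```

```bash
python3 go.py 567 257 147.5 -60
python3 - <<'E'
from h import *
st={k:np.array(v) for k,v in arm.sense().items()}
s=eyes.snapshot("wrist"); P=wcloud(s,st); Q=(P-st["tcp_pos"])@st["tool_rot"]*1000
b=(abs(Q[...,2]+61.5)<4)&(abs(Q[...,1])<14)&(Q[...,0]>14)&(Q[...,0]<50)&(s["range_z"]>0); rect(Q[b]/1000,"bar in tool");
E
```

```text
11.6833 J [23.4 24.3 87.6 -0.1 68.  83.4] P [565.9 257.  147.9] yhead -60.0 F [ 3.6  3.7 -5.3] M [ 0.79 -0.91  0.68] w 9.8 g 125.3
trans [0.9 0.6 0.4] twist z -0.0
bar in tool 2180 z -0.0594 rect [29.1  0.2] [11.9 30.3] 89.2
```

Request:
{"api": "drive_tool", "payload": {
  "motion": [
    {"twist":[0,0,2],"translation":[0,0,0],"jaw":5},
    {"twist":[0,0,4],"translation":[0,0,0],"jaw":5},
    {"twist":[0,0,5],"translation":[0,0,0],"jaw":5},
    {"twist":[0,0,5],"translation":[0,0,0],"jaw":5},
    {"twist":[0,0,5],"translation":[0,0,0],"jaw":5}
  ]
}}

```text
time_s: 12.15
tcp_pos: [0.5658, 0.257, 0.1479]
tool_rot: [[0.906, 0.424, 0.002], [0.424, -0.906, -0.0], [0.001, 0.001, -1.0]]
force: [4.2, 3.4, -5.6]
gripper_width: 0.0095
grip_force: 125.5
```

```bash
python3 go.py 567 257 147.5 -65
python3 - <<'E'
from h import *
st={k:np.array(v) for k,v in arm.sense().items()}
s=eyes.snapshot("wrist"); P=wcloud(s,st); Q=(P-st["tcp_pos"])@st["tool_rot"]*1000
b=(abs(Q[...,2]+61.5)<4)&(abs(Q[...,1])<14)&(Q[...,0]>14)&(Q[...,0]<50)&(s["range_z"]>0); rect(Q[b]/1000,"bar in tool");
E
```

```text
12.15 J [23.4 24.3 87.6 -0.1 68.  88.4] P [565.8 257.  147.9] yhead -64.94 F [ 4.2  3.4 -5.6] M [ 0.7  -0.99  0.85] w 9.5 g 125.5
trans [1.1 0.5 0.5] twist z 0.1
bar in tool 2185 z -0.0594 rect [29.3  0.2] [12.  30.7] 88.6
```

Torque climbed steadily from 0.35 to 0.85 N m past heading −53°, so the screw is on its stop. Backing off into the play.

Request:
{"api": "drive_tool", "payload": {
  "motion": [
    {"twist":[0,0,-4],"translation":[0,0,0],"jaw":5},
    {"twist":[0,0,-8],"translation":[0,0,0],"jaw":5},
    {"twist":[0,0,-11],"translation":[0,0,0],"jaw":5},
    {"twist":[0,0,-11],"translation":[0,0,0],"jaw":5}
  ]
}}

```text
time_s: 12.53
tcp_pos: [0.5658, 0.2571, 0.1481]
tool_rot: [[0.809, 0.588, 0.001], [0.588, -0.809, 0.0], [0.001, 0.001, -1.0]]
force: [3.0, 3.5, -4.1]
gripper_width: 0.0095
grip_force: 125.1
```

```bash
python3 go.py 567 257 147.5 -65
```

```text
12.5333 J [23.4 24.3 87.6 -0.  68.  77.4] P [565.8 257.1 148.1] yhead -53.96 F [ 3.   3.5 -4.1] M [ 0.81 -0.9   0.33] w 9.5 g 125.1
trans [0.9 0.8 0.6] twist z 11.0
```

```bash
cat > bar.py <<'E'
from h import *
st={k:np.array(v) for k,v in arm.sense().items()}; pr(st)
s=eyes.snapshot("wrist"); P=wcloud(s,st); Q=(P-st["tcp_pos"])@st["tool_rot"]*1000
b=(abs(Q[...,2]+60.5)<5)&(abs(Q[...,1])<14)&(Q[...,0]>14)&(Q[...,0]<38)&(s["range_z"]>0); q=Q[b]
xs=np.arange(15,38,2); mid=[(q[abs(q[:,0]-x)<1][:,1].max()+q[abs(q[:,0]-x)<1][:,1].min())/2 for x in xs]
f=np.polyfit(xs,mid,1); print("bar line y=%.2f+%.3fx -> %.2f deg in tool (+=toward +y), end x %.1f"%(f[1],f[0],np.degrees(f[0]),np.percentile(Q[(abs(Q[...,2]+60.5)<12)&(abs(Q[...,1])<5)&(Q[...,0]>14)&(Q[...,0]<60)][:,0],99.5)))
E
python3 bar.py
```

```text
12.5333 J [23.4 24.3 87.6 -0.  68.  77.4] P [565.8 257.1 148.1] yhead -53.96 F [ 3.   3.5 -4.1] M [ 0.81 -0.9   0.33] w 9.5 g 125.1
bar line y=0.77+-0.006x -> -0.35 deg in tool (+=toward +y), end x 46.0
```

Request:
{"api": "drive_tool", "payload": {
  "motion": [
    {"twist":[0,0,-3],"translation":[0,0,0],"jaw":5},
    {"twist":[0,0,-6],"translation":[0,0,0],"jaw":5},
    {"twist":[0,0,-6],"translation":[0,0,0],"jaw":5}
  ]
}}

```text
time_s: 12.83
tcp_pos: [0.5658, 0.257, 0.1482]
tool_rot: [[0.744, 0.668, 0.001], [0.668, -0.744, 0.0], [0.001, 0.001, -1.0]]
force: [3.4, 2.3, -4.4]
gripper_width: 0.0096
grip_force: 125.2
```

```bash
python3 bar.py
```

```text
12.8333 J [23.4 24.3 87.6 -0.  68.  71.4] P [565.8 257.  148.2] yhead -48.06 F [ 3.4  2.3 -4.4] M [ 0.79 -0.99  0.03] w 9.6 g 125.2
bar line y=0.73+0.001x -> 0.06 deg in tool (+=toward +y), end x 45.9
```

Torque unwinds linearly to zero at −48°, so it was contact elasticity and the screw stays on its stop. Centring in the play and lifting out.

Request:
{"api": "drive_tool", "payload": {
  "motion": [
    {"twist":[0,0,-4],"translation":[0,0,0],"jaw":5},
    {"twist":[0,0,-7],"translation":[0,0,0],"jaw":5},
    {"twist":[0,0,-7],"translation":[0,0,0],"jaw":5}
  ]
}}

```text
time_s: 13.13
tcp_pos: [0.5653, 0.2569, 0.1484]
tool_rot: [[0.658, 0.753, 0.0], [0.753, -0.658, 0.0], [0.0, 0.0, -1.0]]
force: [3.2, 3.2, -2.8]
gripper_width: 0.0095
grip_force: 125.4
```

```bash
python3 bar.py
```

```text
13.1333 J [23.4 24.3 87.6 -0.  68.1 64.6] P [565.3 256.9 148.4] yhead -41.17 F [ 3.2  3.2 -2.8] M [ 0.69 -0.69 -0.03] w 9.5 g 125.4
bar line y=0.74+0.002x -> 0.10 deg in tool (+=toward +y), end x 45.8
```

Request:
{"api": "drive_tool", "payload": {
  "motion": [
    {"twist":[0,0,0],"translation":[0,0,-3],"jaw":5},
    {"twist":[0,0,0],"translation":[0,0,-6],"jaw":5},
    {"twist":[0,0,0],"translation":[0,0,-10],"jaw":5},
    {"twist":[0,0,0],"translation":[0,0,-16],"jaw":5},
    {"twist":[0,0,0],"translation":[0,0,-24],"jaw":5},
    {"twist":[0,0,0],"translation":[0,0,-40],"jaw":5},
    {"twist":[0,0,0],"translation":[0,0,-60],"jaw":5},
    {"twist":[0,0,0],"translation":[0,0,-80],"jaw":5},
    {"twist":[0,0,0],"translation":[0,0,-80],"jaw":5}
  ]
}}

```text
time_s: 13.93
tcp_pos: [0.5661, 0.2572, 0.2334]
tool_rot: [[0.659, 0.752, 0.006], [0.752, -0.659, 0.002], [0.006, 0.003, -1.0]]
force: [0.6, 0.7, -0.6]
gripper_width: 0.0098
grip_force: 125.7
```

```bash
python3 bar.py
python3 - <<'E'
from h import *
st={k:np.array(v) for k,v in arm.sense().items()}
s=eyes.snapshot("wrist"); P=wcloud(s,st); ok=s["range_z"]>0
r=np.hypot(P[...,0]-.566,P[...,1]-.257)
t=eyes.snapshot("top"); np.savez("top2.npz",**{k:v for k,v in t.items() if isinstance(v,np.ndarray)}); P=cloud(t); a=load("top.npz"); A=cloud(a)
# holder refine from first top image: tube wall
m=(np.hypot(A[...,0]-.628,A[...,1]+.176)<.032)&(A[...,2]>.05)&(A[...,2]<.064); d=A[m]; rect(d,"tube top"); print(np.round(d.mean(0),4))
for sg in(-1,1):
    u=np.array([np.cos(np.radians(71.2)),np.sin(np.radians(71.2))]); q=(A[...,:2]-[.628,-.1765])@u
    m=(abs(sg*q-.05)<.012)&(np.hypot(A[...,0]-.628,A[...,1]+.1765)<.065)&(A[...,2]>.118)&(A[...,2]<.128); print(sg,m.sum(),np.round(A[m].mean(0),4))
E
```

```text
13.9333 J [23.4 21.3 79.9 -0.  78.4 64.6] P [566.1 257.2 233.4] yhead -41.2 F [ 0.6  0.7 -0.6] M [ 0.04 -0.04  0.02] w 9.8 g 125.7
bar line y=0.87+-0.002x -> -0.13 deg in tool (+=toward +y), end x 45.8
tube top 304 z 0.0585 rect [ 629.1 -176. ] [48.  47.2] 30.9
[ 0.6281 -0.1764  0.0577]
-1 18 [ 0.6118 -0.2242  0.1217]
1 18 [ 0.6444 -0.1292  0.121 ]
```

The key came out freely. Now to the holder: centre (628.3, −176.5) mm, bar heading 71.1°.

```bash
python3 go.py 628 -177.3 225 -18.9
```

```text
14.0833 J [23.4 21.6 80.3 -0.  78.2 64.6] P [564.  256.4 227.6] yhead -41.19 F [-0.5  0.  -2.1] M [-0.05  0.05 -0.01] w 9.4 g 125.7
trans [-284.3  333.8    3. ] twist z -22.3
```

Request:
{"api": "drive_tool", "payload": {
  "motion": [
    {"twist":[0,0,-2],"translation":[-15,18,0],"jaw":5},
    {"twist":[0,0,-4],"translation":[-38,45,0],"jaw":5},
    {"twist":[0,0,-6],"translation":[-63,74,0],"jaw":5},
    {"twist":[0,0,-8],"translation":[-89,104,0],"jaw":5},
    {"twist":[0,0,-10],"translation":[-115,135,0],"jaw":5},
    {"twist":[0,0,-12],"translation":[-141,166,0],"jaw":5},
    {"twist":[0,0,-14],"translation":[-167,196,0],"jaw":5},
    {"twist":[0,0,-16],"translation":[-193,227,0],"jaw":5},
    {"twist":[0,0,-18],"translation":[-219,257,0],"jaw":5},
    {"twist":[0,0,-20],"translation":[-243,285,0],"jaw":5},
    {"twist":[0,0,-22.3],"translation":[-265,311,0],"jaw":5},
    {"twist":[0,0,-22.3],"translation":[-284.3,333.8,0],"jaw":5}
  ]
}}

```text
time_s: 15.08
tcp_pos: [0.6277, -0.179, 0.226]
tool_rot: [[0.324, 0.946, -0.005], [0.946, -0.324, 0.001], [-0.001, -0.005, -1.0]]
force: [0.2, -0.0, -0.8]
gripper_width: 0.0096
grip_force: 125.7
```

Request:
{"api": "drive_tool", "payload": {
  "motion": [
    {"twist":[0,0,0],"translation":[0,0,0],"jaw":5},
    {"twist":[0,0,0],"translation":[0,0,0],"jaw":5},
    {"twist":[0,0,0],"translation":[0,0,0],"jaw":5}
  ]
}}

```text
time_s: 15.33
tcp_pos: [0.6281, -0.1762, 0.2266]
tool_rot: [[0.324, 0.946, -0.003], [0.946, -0.324, 0.002], [0.0, -0.004, -1.0]]
force: [-0.2, 0.3, -1.0]
gripper_width: 0.0096
grip_force: 125.6
```

```bash
python3 go.py 628 -177.3 120 -18.9; python3 bar.py
python3 - <<'E'
from h import *
st={k:np.array(v) for k,v in arm.sense().items()}
s=eyes.snapshot("wrist"); P=wcloud(s,st); ok=s["range_z"]>0; c=np.array([.628,-.1765])
u=np.array([np.cos(np.radians(71.1)),np.sin(np.radians(71.1))]); w=np.array([u[1],-u[0]]); D=P[...,:2]-c; q=D@u; p=D@w
m=ok&(np.hypot(p,q)<.03)&(abs(P[...,2]-.06)<.004); print("tube",m.sum(), np.round(1000*P[m].mean(0),1)) ; rect(P[m],"tube")
for sg in(1,-1):
    m=ok&(abs(sg*q-.05)<.015)&(abs(p)<.03)&(P[...,2]>.117)&(P[...,2]<.128)
    if m.sum(): print(sg,m.sum(),np.round(1000*P[m].mean(0),1),"p",np.round(1000*p[m].mean(),1),"q",np.round(1000*q[m].mean(),1))
m=ok&(abs(p)<.04)&(abs(q)<.075)&(abs(P[...,2]-.005)<.006); rect(P[m],"base")
cv2.imwrite("pics/k1.png",s["color"][:,:,::-1])
E
```

```text
15.3333 J [-16.7  24.7  75.5   0.   80.    2.2] P [ 628.1 -176.2  226.6] yhead -18.91 F [-0.2  0.3 -1. ] M [ 0.02 -0.03  0.05] w 9.6 g 125.6
trans [ -1.1   0.6 106.6] twist z -0.0
15.3333 J [-16.7  24.7  75.5   0.   80.    2.2] P [ 628.1 -176.2  226.6] yhead -18.91 F [-0.2  0.3 -1. ] M [ 0.02 -0.03  0.05] w 9.6 g 125.6
bar line y=0.93+-0.004x -> -0.23 deg in tool (+=toward +y), end x 45.5
tube 807 [ 630.1 -174.7   59.4]
tube 807 z 0.0597 rect [ 630.6 -174.7] [41.9 46. ] 69.8
1 82 [ 645.3 -129.6  120.9] p 1.1 q 50.0
base 5390 z 0.0063 rect [ 628.  -176.6] [149.7  80. ] 71.1
```

View pics/k1.png

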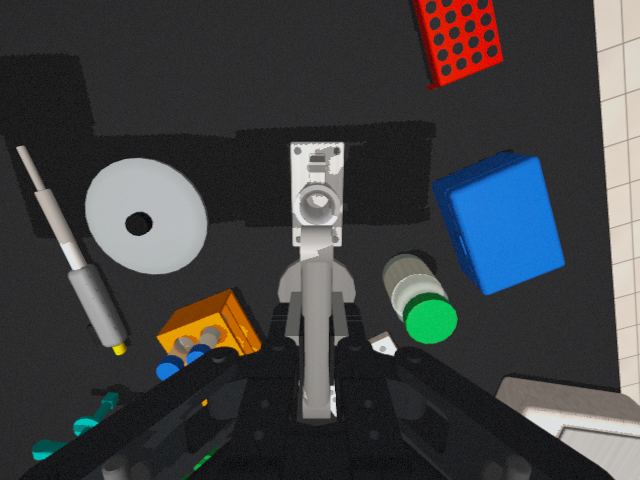

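The wrist view shows the holder dead ahead in line with the bar: tube mouth at (318,205), far clip at (318,160). The bottle and blue box are clear to the right. Going down to just above the clips.

Request:
{"api": "drive_tool", "payload": {
  "motion": [
    {"twist":[0,0,0],"translation":[-0.9,0.2,10],"jaw":5},
    {"twist":[0,0,0],"translation":[-0.9,0.2,35],"jaw":5},
    {"twist":[0,0,0],"translation":[-0.9,0.2,65],"jaw":5},
    {"twist":[0,0,0],"translation":[-0.9,0.2,90],"jaw":5},
    {"twist":[0,0,0],"translation":[-0.9,0.2,108],"jaw":5},
    {"twist":[0,0,0],"translation":[-0.9,0.2,120],"jaw":5},
    {"twist":[0,0,0],"translation":[-0.9,0.2,130],"jaw":5},
    {"twist":[0,0,0],"translation":[-0.9,0.2,136],"jaw":5},
    {"twist":[0,0,0],"translation":[-0.9,0.2,136],"jaw":5},
    {"twist":[0,0,0],"translation":[-0.9,0.2,136],"jaw":5}
  ]
}}

```text
time_s: 16.27
tcp_pos: [0.6293, -0.1775, 0.0925]
tool_rot: [[0.323, 0.946, 0.001], [0.946, -0.323, -0.0], [-0.0, 0.001, -1.0]]
force: [-0.0, 0.6, -1.0]
gripper_width: 0.0096
grip_force: 125.7
```

```bash
cat > clip.py <<'E'
from h import *
st={k:np.array(v) for k,v in arm.sense().items()}; R=st["tool_rot"]
s=eyes.snapshot("wrist"); P=wcloud(s,st); Q=(P-st["tcp_pos"])@R*1000; ok=s["range_z"]>0; z=P[...,2]
m=ok&(abs(Q[...,1])<20)&(Q[...,0]>40)&(Q[...,0]<65)&(z>.116)&(z<.127)
if m.sum(): print("far clip top",m.sum(),"x",np.percentile(Q[m][:,0],[5,50,95]).round(1),"y",np.percentile(Q[m][:,1],[5,50,95]).round(1))
E
python3 clip.py; python3 bar.py; python3 go.py 628 -177.3 90 -18.9
```

```text
far clip top 281 x [48.1 51.4 52.9] y [-6.7 -0.3  5.8]
16.3167 J [-16.8  29.6  87.1  -0.   63.3   2.1] P [ 629.6 -177.7   93.1] yhead -18.87 F [ 0.4  0.1 -0.9] M [-0.03  0.03 -0.  ] w 9.6 g 125.7
bar line y=0.80+-0.001x -> -0.03 deg in tool (+=toward +y), end x 45.5
16.3667 J [-16.8  29.6  87.   -0.   63.3   2.1] P [ 629.8 -177.8   93.3] yhead -18.87 F [-0.   0.3 -1.2] M [-0.02 -0.03 -0.01] w 9.6 g 125.7
trans [-0.1 -1.8  3.3] twist z 0.0
```

Request:
{"api": "drive_tool", "payload": {
  "motion": [
    {"twist":[0,0,0],"translation":[0.2,-1.4,0],"jaw":5},
    {"twist":[0,0,0],"translation":[0.2,-1.4,6],"jaw":5},
    {"twist":[0,0,0],"translation":[0.2,-1.4,13],"jaw":5},
    {"twist":[0,0,0],"translation":[0.2,-1.4,20],"jaw":5},
    {"twist":[0,0,0],"translation":[0.2,-1.4,26],"jaw":5},
    {"twist":[0,0,0],"translation":[0.2,-1.4,30],"jaw":5},
    {"twist":[0,0,0],"translation":[0.2,-1.4,30],"jaw":5},
    {"twist":[0,0,0],"translation":[0.2,-1.4,30],"jaw":5}
  ]
}}

```text
time_s: 17.03
tcp_pos: [0.6275, -0.1769, 0.0617]
tool_rot: [[0.324, 0.946, -0.001], [0.946, -0.324, 0.0], [0.0, -0.001, -1.0]]
force: [-0.6, 1.0, -1.5]
gripper_width: 0.0095
grip_force: 125.9
```

```bash
python3 clip.py; python3 bar.py
```

```text
far clip top 893 x [40.4 44.2 53.6] y [-4.7  1.   6.8]
17.0833 J [-16.8  31.1  89.4   0.   59.6   2.1] P [ 627.6 -177.    62. ] yhead -18.88 F [-0.4 -0.2 -1.8] M [ 0.03  0.01 -0.01] w 9.3 g 125.9
bar line y=0.82+-0.001x -> -0.07 deg in tool (+=toward +y), end x 53.6
```

Aligned, with no side force. Pressing down in stages.

Request:
{"api": "drive_tool", "payload": {
  "motion": [
    {"twist":[0,0,0],"translation":[0,0,3],"jaw":5},
    {"twist":[0,0,0],"translation":[0,0,6],"jaw":5},
    {"twist":[0,0,0],"translation":[0,0,9],"jaw":5},
    {"twist":[0,0,0],"translation":[0,0,12],"jaw":5},
    {"twist":[0,0,0],"translation":[0,0,15],"jaw":5},
    {"twist":[0,0,0],"translation":[0,0,18],"jaw":5},
    {"twist":[0,0,0],"translation":[0,0,18],"jaw":5},
    {"twist":[0,0,0],"translation":[0,0,18],"jaw":5}
  ]
}}

```text
time_s: 17.8
tcp_pos: [0.629, -0.1774, 0.0473]
tool_rot: [[0.324, 0.946, 0.004], [0.946, -0.324, -0.001], [0.0, 0.004, -1.0]]
force: [-2.2, 1.4, 14.8]
gripper_width: 0.0097
grip_force: 128.1
```

```bash
python3 go.py 628 -177.3 43.5 -18.9
```

```text
17.8 J [-16.8  31.9  90.3   0.   57.6   2.1] P [ 629.  -177.4   47.3] yhead -18.89 F [-2.2  1.4 14.8] M [0.28 0.56 0.02] w 9.7 g 128.1
trans [-0.2 -1.   3.8] twist z 0.0
```

Resistance is 14.8 N with 3.8 mm to go, so pressing on.

Request:
{"api": "drive_tool", "payload": {
  "motion": [
    {"twist":[0,0,0],"translation":[0,-0.4,1],"jaw":5},
    {"twist":[0,0,0],"translation":[0,-0.4,2],"jaw":5},
    {"twist":[0,0,0],"translation":[0,-0.4,3],"jaw":5},
    {"twist":[0,0,0],"translation":[0,-0.4,3],"jaw":5}
  ]
}}

```text
time_s: 18.13
tcp_pos: [0.6291, -0.1774, 0.0472]
tool_rot: [[0.324, 0.946, 0.006], [0.946, -0.324, -0.002], [0.0, 0.006, -1.0]]
force: [-6.1, 2.7, 26.4]
gripper_width: 0.0099
grip_force: 130.4
```

```bash
python3 go.py 628 -177.3 43.5 -18.9
```

```text
18.1333 J [-16.8  31.8  90.4   0.   57.5   2.1] P [ 629.1 -177.4   47.2] yhead -18.89 F [-6.1  2.7 26.4] M [ 0.44  1.32 -0.06] w 9.9 g 130.4
trans [-0.3 -1.1  3.7] twist z 0.0
```

Run:
```python
from h import *
st={k:np.array(v) for k,v in arm.sense().items()}; R=st["tool_rot"]
s=eyes.snapshot("wrist"); P=wcloud(s,st); Q=(P-st["tcp_pos"])@R*1000; ok=s["range_z"]>0; z=P[...,2]*1000
for x in range(14,46,4):
    m=ok&(abs(Q[...,0]-x)<2)&(abs(Q[...,1]-.8)<4.5)&(z>80)&(z<130); print(x,m.sum(),np.percentile(z[m],[10,50,90]).round(1) if m.sum() else "")
m=ok&(abs(Q[...,1])>8)&(np.hypot(Q[...,0],Q[...,1])<26)&(z>40)&(z<75); print("collar",m.sum(),np.percentile(z[m],[10,50,90]).round(1) if m.sum() else "")
t=eyes.snapshot("side"); A=cloud(t); k=st["tcp_pos"]
c=(A[...,:2]-[.628,-.1765]); r=np.hypot(c[...,0],c[...,1]); ok=t["range_z"]>0
for lo,hi in((.050,.058),(.058,.062),(.062,.064),(.064,.068),(.068,.076),(.076,.084)):
    m=ok&(r<.03)&(A[...,2]>lo)&(A[...,2]<hi); print(lo,m.sum(),"rmax",np.round(1000*r[m].max(),1) if m.sum() else "")
a=s["color"][150:470,180:460]; vv,uu=np.nonzero(ok&(r<.05)&(A[...,2]>.03)); v0,u0=int(vv.mean()),int(uu.mean())
b=t["color"][v0-45:v0+45,u0-50:u0+50]; o=np.hstack([cv2.resize(a,(350,400)),cv2.resize(b,(444,400),interpolation=cv2.INTER_CUBIC)]); cv2.imwrite("pics/k2.png",o[:,:,::-1])
```

```text
14 211 [106.1 106.8 107.5]
18 221 [106.  106.7 107.5]
22 225 [106.  106.8 107.5]
26 240 [106.  106.7 107.4]
30 232 [105.9 106.6 107.4]
34 238 [105.9 106.7 107.4]
38 259 [105.6 106.4 107.2]
42 216 [104.1 105.2 106.3]
collar 2434 [58.9 65.5 67.4]
0.05 57 rmax 28.8
0.058 59 rmax 27.9
0.062 26 rmax 24.9
0.064 89 rmax 27.4
0.068 32 rmax 21.8
0.076 10 rmax 13.2
```

View pics/k2.png

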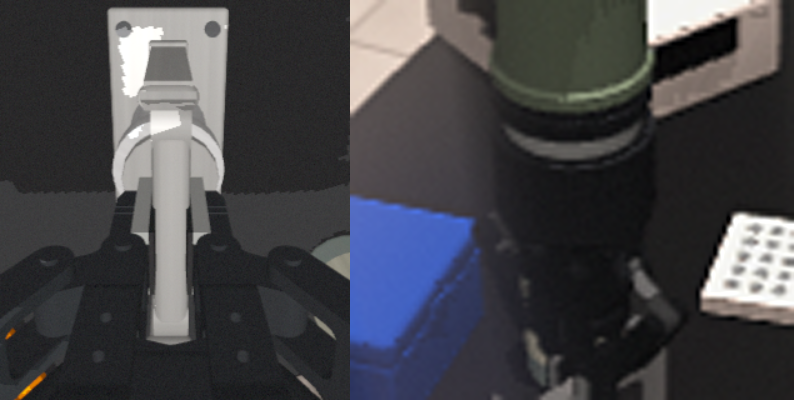

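Run:
```python
from h import *
st={k:np.array(v) for k,v in arm.sense().items()}; R=st["tool_rot"]; pr(st)
s=eyes.snapshot("wrist"); P=wcloud(s,st); Q=(P-st["tcp_pos"])@R*1000; ok=s["range_z"]>0; z=P[...,2]*1000
rr=np.hypot(Q[...,0]-.6,Q[...,1]-.8)
for a in range(8,30,1):
    m=ok&(rr>=a)&(rr<a+1)&(abs(Q[...,1])>7.5)&(Q[...,0]>2)&(z>40)&(z<75)
    if m.sum()>5: print(a,m.sum(),"left",np.median(z[m&(Q[...,1]<0)]).round(1),"right",np.median(z[m&(Q[...,1]>0)]).round(1))
m=ok&(abs(Q[...,0])<75)&(abs(Q[...,1])<28)&(z<12)&(Q[...,0]>20); print("base",np.median(z[m]).round(1))
```

```text
18.2333 J [-16.8  31.8  90.4   0.   57.4   2.1] P [ 629.1 -177.4   47.2] yhead -18.89 F [-5.6  2.3 27.4] M [ 0.45  1.25 -0.  ] w 9.8 g 130.3
9 22 left 67.2 right 67.0
10 40 left 67.0 right 67.0
11 54 left 67.0 right 66.8
12 69 left 66.9 right 66.9
13 77 left 66.9 right 66.9
14 90 left 66.9 right 66.8
15 101 left 67.0 right 67.0
16 122 left 66.9 right 67.0
17 127 left 66.9 right 67.0
18 166 left 66.7 right 66.7
19 281 left 64.7 right 63.8
20 149 left 60.1 right 60.1
21 168 left 60.2 right 60.3
22 236 left 60.0 right 58.0
23 186 left 59.6 right 57.2
24 92 left 56.5 right nan
base 7.7
  return _methods._mean(a, axis=axis, dtype=dtype,
  ret = ret.dtype.type(ret / rcount)
```

The collar is still 1.8 mm above its seat, with a side force of −6 N in x: the key sits about 1 mm off the tube's axis. I'll ease it sideways and press again.

Request:
{"api": "drive_tool", "payload": {
  "motion": [
    {"twist":[0,0,0],"translation":[0,-0.8,-1],"jaw":5},
    {"twist":[0,0,0],"translation":[0,-1.6,-1],"jaw":5},
    {"twist":[0,0,0],"translation":[0,-1.6,0],"jaw":5},
    {"twist":[0,0,0],"translation":[0,-1.6,0.5],"jaw":5},
    {"twist":[0,0,0],"translation":[0,-1.6,0.5],"jaw":5}
  ]
}}

```text
time_s: 18.7
tcp_pos: [0.6289, -0.1773, 0.0472]
tool_rot: [[0.324, 0.946, 0.009], [0.946, -0.324, -0.003], [0.0, 0.009, -1.0]]
force: [-3.5, 0.9, 27.9]
gripper_width: 0.0098
grip_force: 130.3
```

```bash
cat > seat.py <<'E'
from h import *
st={k:np.array(v) for k,v in arm.sense().items()}; R=st["tool_rot"]; pr(st); print("tilt",np.round(R[:,2],4))
s=eyes.snapshot("wrist"); P=wcloud(s,st); Q=(P-st["tcp_pos"])@R*1000; ok=s["range_z"]>0; z=P[...,2]*1000
rr=np.hypot(Q[...,0]-.6,Q[...,1]-.8); f=ok&(abs(Q[...,1])>7.5)&(Q[...,0]>2)&(z>40)
print("collar-ring gap",(np.median(z[f&(rr>10)&(rr<18)&(z<75)])-np.median(z[f&(rr>20.4)&(rr<22)&(z<63)])).round(2), "collar z",np.median(z[f&(rr>10)&(rr<18)&(z<75)]).round(1))
b=ok&(Q[...,0]>14)&(Q[...,0]<38)&(abs(Q[...,1]-.8)<4.5)&(z>80)&(z<130); print("bar top",np.median(z[b]).round(1))
for sg in(-1,1):
    m=ok&(rr<27)&(z>52)&(z<63)&(Q[...,0]>5)&(Q[...,0]<12)&(sg*Q[...,1]>0); print("tube edge y",sg,np.percentile(sg*Q[m][:,1],97).round(1))
    c=ok&(z>63.5)&(z<75)&(Q[...,0]>5)&(Q[...,0]<12)&(sg*Q[...,1]>8)&(rr<24); print("collar edge y",sg,np.percentile(sg*Q[c][:,1],97).round(1))
E
python3 seat.py
```

```text
18.7 J [-16.8  31.7  90.6  -0.   57.2   2.1] P [ 628.9 -177.3   47.2] yhead -18.88 F [-3.5  0.9 27.9] M [0.47 0.89 0.08] w 9.8 g 130.3
tilt [ 0.0089 -0.0027 -1.    ]
collar-ring gap 6.73 collar z 66.9
bar top 106.7
tube edge y -1 22.3
collar edge y -1 17.4
tube edge y 1 22.5
collar edge y 1 18.8
```

The palm sits about 72 mm behind the reported TCP, because the pads grip 35 mm farther back than nominal. It is therefore at z ≈ 119, below the clip tops at 123, so the palm is probably catching on the clips. I'll unload, release, and push the bar home with the shut fingertips, which puts the palm well above the clips.

Request:
{"api": "drive_tool", "payload": {
  "motion": [
    {"twist":[0,0,0],"translation":[0,1,-2],"jaw":5},
    {"twist":[0,0,0],"translation":[0,1,-3.5],"jaw":5},
    {"twist":[0,0,0],"translation":[0,1,-3.5],"jaw":40},
    {"twist":[0,0,0],"translation":[0,1,-3.5],"jaw":40},
    {"twist":[0,0,0],"translation":[0,1,-3.5],"jaw":40},
    {"twist":[0,0,0],"translation":[0,1,-3.5],"jaw":40}
  ]
}}

```text
time_s: 19.25
tcp_pos: [0.6262, -0.1767, 0.0433]
tool_rot: [[0.324, 0.946, -0.002], [0.946, -0.324, 0.0], [-0.0, -0.002, -1.0]]
force: [-0.2, 0.3, 0.6]
gripper_width: 0.0399
grip_force: 0.0
```

```bash
python3 seat.py
```

```text
19.25 J [-16.8  32.   90.7  -0.   57.4   2.1] P [ 626.2 -176.7   43.3] yhead -18.89 F [-0.2  0.3  0.6] M [-0.05  0.04 -0.02] w 39.9 g 0.0
tilt [-1.8e-03  4.0e-04 -1.0e+00]
collar-ring gap 7.09 collar z 67.0
bar top 106.7
tube edge y -1 19.4
collar edge y -1 15.1
tube edge y 1 25.2
collar edge y 1 21.4
```

With the key released and the tool lower, there is no force, so the palm was not what was catching. I'll profile the bar end and bead to see how the clips sit.

Run:
```python
from h import *
st={k:np.array(v) for k,v in arm.sense().items()}; R=st["tool_rot"]
s=eyes.snapshot("wrist"); P=wcloud(s,st); Q=(P-st["tcp_pos"])@R*1000; ok=s["range_z"]>0; z=P[...,2]*1000
for y0 in(0,3,6):
  print("y",y0,[(x,*np.percentile(z[m],[10,50,90]).round(0).astype(int).tolist()) for x in range(30,64,2) if (m:=ok&(abs(Q[...,0]-x)<1)&(abs(Q[...,1]-y0)<1.5)&(z>15)&(z<140)).sum()>3])
b=ok&(z>100)&(z<109)&(Q[...,0]<40)&(abs(Q[...,1])<14); print("bar y range", [ (x,np.percentile(Q[b&(abs(Q[...,0]-x)<1.5)][:,1],[2,98]).round(1).tolist()) for x in(-38,-30,-20,-10,0,10,20,30,38) if (b&(abs(Q[...,0]-x)<1.5)).sum()>5])
print("bar z along",[(x,np.median(z[b&(abs(Q[...,0]-x)<1.5)]).round(1)) for x in(-38,-34,-28,-20,-10,0,10,20,30,34) if (b&(abs(Q[...,0]-x)<1.5)).sum()>5])
t=eyes.snapshot("top"); T=cloud(t); c=T[...,:2]-[.628,-.1765]; r=np.hypot(c[...,0],c[...,1]); u=np.array([.324,.946]); q=c@u*1000
m=(r<.07)&(T[...,2]>.09)&(T[...,2]<.13); print("top sees",m.sum(), [(a,np.median(T[m&(abs(q-a)<2)][:,2]).round(4)) for a in range(-54,56,6) if (m&(abs(q-a)<2)).sum()>2])
```

```text
y 0 [(30, 106, 107, 108), (32, 106, 107, 107), (34, 106, 107, 107), (36, 106, 107, 108), (38, 106, 107, 107), (40, 105, 106, 107), (42, 104, 105, 106), (44, 105, 107, 109), (46, 110, 111, 112), (48, 114, 115, 116), (50, 106, 108, 118), (52, 56, 93, 122), (54, 46, 122, 123)]
y 3 [(30, 106, 107, 108), (32, 106, 107, 107), (34, 106, 107, 107), (36, 106, 107, 107), (38, 106, 107, 107), (40, 105, 106, 107), (42, 104, 105, 106), (44, 105, 107, 108), (46, 110, 111, 112), (48, 113, 114, 116), (50, 107, 108, 119), (52, 56, 94, 122), (54, 46, 122, 123)]
y 6 [(30, 106, 107, 107), (32, 106, 107, 108), (34, 106, 107, 107), (36, 106, 107, 107), (38, 106, 107, 108), (40, 105, 106, 107), (42, 104, 105, 106), (44, 105, 108, 109), (46, 110, 111, 112), (48, 113, 114, 116), (50, 106, 108, 119), (52, 56, 94, 122), (54, 46, 122, 123)]
bar y range [(-38, [-2.6, 8.1]), (-30, [-3.2, 8.6]), (-20, [-3.1, 8.5]), (-10, [-3.0, 8.7]), (0, [-2.9, 8.5]), (10, [-2.9, 8.7]), (20, [-3.2, 8.4]), (30, [-2.7, 8.6]), (38, [-2.9, 8.4])]
bar z along [(-38, np.float64(106.9)), (-34, np.float64(107.3)), (-28, np.float64(107.1)), (-20, np.float64(107.1)), (-10, np.float64(106.9)), (0, np.float64(106.9)), (10, np.float64(106.7)), (20, np.float64(106.7)), (30, np.float64(106.6)), (34, np.float64(106.6))]
top sees 160 [(-54, np.float64(0.1215)), (-48, np.float64(0.1159)), (-42, np.float64(0.1053)), (-36, np.float64(0.1063)), (30, np.float64(0.1057)), (36, np.float64(0.106)), (42, np.float64(0.1058)), (48, np.float64(0.1146))]
```

The beads are already over the bar's ends and only the last 1.7 mm remains; a stiff grip may be making it bind. I'll rise, shut the fingers and press the middle of the bar with the tips.

Request:
{"api": "drive_tool", "payload": {
  "motion": [
    {"twist":[0,0,0],"translation":[0,1,-3],"jaw":50},
    {"twist":[0,0,0],"translation":[0.5,2.8,-15],"jaw":50},
    {"twist":[0,0,0],"translation":[0.9,2.8,-30],"jaw":50},
    {"twist":[0,0,0],"translation":[0.9,2.8,-45],"jaw":40},
    {"twist":[0,0,0],"translation":[0.9,2.8,-50],"jaw":20},
    {"twist":[0,0,0],"translation":[0.9,2.8,-50],"jaw":0},
    {"twist":[0,0,0],"translation":[0.9,2.8,-50],"jaw":0},
    {"twist":[0,0,0],"translation":[0.9,2.8,-50],"jaw":0},
    {"twist":[0,0,0],"translation":[0.9,2.8,-50],"jaw":0}
  ]
}}

```text
time_s: 20.15
tcp_pos: [0.629, -0.1766, 0.0931]
tool_rot: [[0.324, 0.946, -0.002], [0.946, -0.324, 0.0], [-0.0, -0.002, -1.0]]
force: [-0.3, 0.5, -0.3]
gripper_width: 0.0
grip_force: 0.0
```

```bash
python3 seat.py; python3 clip.py
```

```text
20.15 J [-16.7  29.6  87.   -0.   63.5   2.2] P [ 629.  -176.6   93.1] yhead -18.88 F [-0.3  0.5 -0.3] M [-0.02  0.01 -0.05] w 0.0 g 0.0
tilt [-2.e-03  5.e-04 -1.e+00]
collar-ring gap 6.9 collar z 67.1
bar top 106.8
tube edge y -1 21.5
collar edge y -1 17.0
tube edge y 1 22.1
collar edge y 1 18.8
far clip top 266 x [48.5 51.2 52.8] y [-6.3  0.2  6.3]
```

Request:
{"api": "drive_tool", "payload": {
  "motion": [
    {"twist":[0,0,0],"translation":[0,0.3,8],"jaw":0},
    {"twist":[0,0,0],"translation":[0,0.3,15],"jaw":0},
    {"twist":[0,0,0],"translation":[0,0.3,20],"jaw":0},
    {"twist":[0,0,0],"translation":[0,0.3,22],"jaw":0},
    {"twist":[0,0,0],"translation":[0,0.3,24],"jaw":0},
    {"twist":[0,0,0],"translation":[0,0.3,24],"jaw":0}
  ]
}}

```text
time_s: 20.75
tcp_pos: [0.6315, -0.1774, 0.0728]
tool_rot: [[0.324, 0.946, 0.004], [0.946, -0.324, -0.001], [0.0, 0.004, -1.0]]
force: [-1.5, 0.0, 12.8]
gripper_width: -0.0002
grip_force: 6.4
```

Request:
{"api": "drive_tool", "payload": {
  "motion": [
    {"twist":[0,0,0],"translation":[0,0,1],"jaw":0},
    {"twist":[0,0,0],"translation":[0,0,2],"jaw":0},
    {"twist":[0,0,0],"translation":[0,0,2],"jaw":0}
  ]
}}

```text
time_s: 21.0
tcp_pos: [0.6325, -0.1777, 0.0727]
tool_rot: [[0.324, 0.946, 0.007], [0.946, -0.324, -0.002], [0.0, 0.008, -1.0]]
force: [-1.9, 1.5, 20.2]
gripper_width: 0.0001
grip_force: 9.8
```

```bash
python3 seat.py
```

```text
21.0 J [-16.7  30.6  88.4  -0.   60.6   2.2] P [ 632.5 -177.7   72.7] yhead -18.88 F [-1.9  1.5 20.2] M [ 0.11  0.48 -0.04] w 0.1 g 9.8
tilt [ 0.0073 -0.0023 -1.    ]
collar-ring gap 7.18 collar z 66.8
bar top 106.6
tube edge y -1 25.0
collar edge y -1 19.1
tube edge y 1 18.5
collar edge y 1 16.7
```

Request:
{"api": "drive_tool", "payload": {
  "motion": [
    {"twist":[0,0,0],"translation":[0,-1,-4],"jaw":0},
    {"twist":[0,0,0],"translation":[0,-4.5,-4],"jaw":0},
    {"twist":[0,0,0],"translation":[0,-5.5,-1],"jaw":0},
    {"twist":[0,0,0],"translation":[0,-5.5,2],"jaw":0},
    {"twist":[0,0,0],"translation":[0,-5.5,3],"jaw":0},
    {"twist":[0,0,0],"translation":[0,-5.5,3],"jaw":0}
  ]
}}

```text
time_s: 21.55
tcp_pos: [0.6293, -0.1765, 0.0725]
tool_rot: [[0.324, 0.946, 0.013], [0.946, -0.324, -0.004], [0.0, 0.014, -1.0]]
force: [-1.8, 0.4, 31.6]
gripper_width: 0.0002
grip_force: 15.8
```

```bash
python3 seat.py
```

```text
21.55 J [-16.7  30.2  89.2  -0.   59.8   2.2] P [ 629.3 -176.5   72.5] yhead -18.89 F [-1.8  0.4 31.6] M [ 0.06  0.34 -0.04] w 0.2 g 15.8
tilt [ 0.0132 -0.0041 -0.9999]
collar-ring gap 6.93 collar z 66.9
bar top 106.3
tube edge y -1 21.9
collar edge y -1 15.3
tube edge y 1 21.9
collar edge y 1 21.3
```

Request:
{"api": "drive_tool", "payload": {
  "motion": [
    {"twist":[0,0,0],"translation":[0,1,-6],"jaw":0},
    {"twist":[0,0,0],"translation":[0,2.5,-14],"jaw":0},
    {"twist":[0,0,0],"translation":[0,2.5,-26],"jaw":0},
    {"twist":[0,0,0],"translation":[0,2.5,-26],"jaw":0},
    {"twist":[0,0,0],"translation":[0,2.5,-26],"jaw":0}
  ]
}}

```text
time_s: 22.02
tcp_pos: [0.6272, -0.1759, 0.0911]
tool_rot: [[0.324, 0.946, -0.0], [0.946, -0.324, -0.0], [-0.0, -0.0, -1.0]]
force: [0.9, -0.2, -0.2]
gripper_width: -0.0001
grip_force: 0.0
```

```bash
cat > key.py <<'E'
from h import *
from scipy.optimize import least_squares
st={k:np.array(v) for k,v in arm.sense().items()}; R=st["tool_rot"]; pr(st); print("tilt",np.round(R[:,2],4))
s=eyes.snapshot("wrist"); P=wcloud(s,st); Q=P.copy()
h=np.radians(71.1); X=np.array([np.sin(h),-np.cos(h),0]); Y=np.array([np.cos(h),np.sin(h),0])  # holder x,y
D=P-[.6283,-.1765,0]; a=D@X*1000; b=D@Y*1000; z=P[...,2]*1000; ok=s["range_z"]>0
def edge(lo,hi,rad,n):
    m=(ok&(z>lo)&(z<hi)&(np.hypot(a,b)<rad+8)).astype(np.uint8); p=[]
    for t in np.arange(-180,180,6):
        q=(m>0)&(abs((np.degrees(np.arctan2(b,a))-t+180)%360-180)<3)
        if q.sum()>8: i=np.argsort(np.hypot(a[q],b[q]))[-3]; p.append([a[q][i],b[q][i]])
    p=np.array(p); p=p[abs(np.hypot(*p.T)-rad)<5]
    f=least_squares(lambda c:np.hypot(p[:,0]-c[0],p[:,1]-c[1])-rad,[0,0],loss="soft_l1",f_scale=.5); print(n,"centre (x,y) holder frame",f.x.round(1),"n",len(p))
edge(63.8,72,20,"collar"); edge(56,62.5,23.5,"tube")
m=ok&(z>100)&(z<110)&(abs(a)<15)&(b>13)&(b<36); print("bar x",np.percentile(a[m],[3,97]).round(1)," z at x-/x+",np.median(z[m&(a<np.median(a[m])-2.5)]).round(1),np.median(z[m&(a>np.median(a[m])+2.5)]).round(1))
for n,q in(("-x",a<-8),("+x",a>8),("+y",b>10)):
    m=ok&q&(z>63)&(z<72)&(np.hypot(a,b)<17.5); print("collar z",n,m.sum(),np.median(z[m]).round(2) if m.sum() else "")
m=ok&(abs(b)<58)&(abs(a)<27)&(abs(b)>28)&(z>-3)&(z<15); print("base z",np.percentile(z[m],[5,25,50,75,95]).round(1))
E
python3 key.py
```

```text
22.0167 J [-16.7  29.5  87.5  -0.   63.    2.2] P [ 627.2 -175.9   91.1] yhead -18.88 F [ 0.9 -0.2 -0.2] M [0.01 0.01 0.01] w -0.1 g 0.0
tilt [-1.e-04 -1.e-04 -1.e+00]
collar centre (x,y) holder frame [4.4 0.3] n 40
tube centre (x,y) holder frame [1.4 0.2] n 32
bar x [-0.1 11.1]  z at x-/x+ 106.3 106.3
collar z -x 419 67.64
collar z +x 109 66.74
collar z +y 172 67.28
base z [ 7.1  7.8  8.2  8.8 10.3]
```

Run:
```python
from h import *
h=np.radians(71.1); X=np.array([np.sin(h),-np.cos(h),0]); Y=np.array([np.cos(h),np.sin(h),0])
def fr(P): D=P-[.6283,-.1765,0]; return D@X*1000,D@Y*1000,P[...,2]*1000
A=cloud(load("top.npz")); a,b,z=fr(A)
m=(abs(abs(b)-45)<12)&(abs(a)<25)&(z<20); print("top: base z",np.percentile(z[m],[10,50,90]).round(1))
m=(abs(a)>40)&(abs(a)<60)&(abs(b)<60); print("top: bench",np.percentile(z[m],[10,50,90]).round(1))
m=(np.hypot(a,b)<11); print("top: in tube",np.sort(z[m])[:25].round(0))
st={k:np.array(v) for k,v in arm.sense().items()}; s=eyes.snapshot("wrist"); P=wcloud(s,st); a,b,z=fr(P); ok=s["range_z"]>0
m=ok&(abs(a)>40)&(abs(a)<60)&(abs(b)<60)&(z<15); print("wrist: bench",np.percentile(z[m],[10,50,90]).round(1))
for n in("side",):
    t=eyes.snapshot(n); T=cloud(t); a,b,z=fr(T); m=(abs(abs(b)-40)<15)&(abs(a)<25)&(z<20)&(z>-5); print("side base",np.percentile(z[m],[10,50,90]).round(1))
    m=(np.hypot(a-1.4,b)<28)&(z>50)&(z<75); print("side z hist",np.histogram(z[m],np.arange(50,76,1))[0])
```

```text
top: base z [ 5.4  8.2 10.8]
top: bench [-2.4  0.3  2.7]
top: in tube [3. 3. 4. 4. 4. 4. 5. 6. 6. 6. 6. 6. 7. 7. 7. 7. 7. 7. 7. 7. 7. 7. 7. 8.
 8.]
wrist: bench [-0.7  0.1  1. ]
side base [ 5.6  8.  10.2]
side z hist [ 5  6  7  9 13  7  6 10 10 16 13 10  8  9 16 18 33 31 22  7  5  2  0  1
  5]
```

Run:
```python
from h import *
s=load("top.npz"); A=cloud(s)
v,u=np.mgrid[:480,:640]
print(s["range_z"][190,344], (-s["R"].T@s["t"]).round(3))
print((A[178:204,330:360,2]*1000).round(0).astype(int)[::1,::1].tolist().__str__().replace("], [","\n"))
```

```text
0.0 [ 0.424 -0.099  1.105]
[[11, 7, 10, 6, 8, 7, 2, 1, -3, -4, 0, -1, -1, 1, 3, -2, -1, -1, 2, 1, 2, 2, 0, 2, 1, 0, -2, 4, -3, -2
7, 5, 11, 7, 8, 7, 8, 6, 3, 1, 2, 1, 3, -4, -1, 2, 0, 1, -1, 0, 1, 1, 1, 1, 1, -2, 1, 0, 0, 1
7, 10, 7, 9, 6, 10, 9, 10, 10, 7, 63, 61, 65, 60, 62, 61, 57, 63, 63, -1, -1, -1, 3, -3, 0, 0, 0, -1, -2, 0
8, 9, 9, 8, 8, 10, 9, 11, 55, 58, 61, 58, 62, 61, 58, 64, 59, 59, 61, 60, 64, 2, 0, -3, 4, -2, 2, -4, 3, -1
9, 10, 11, 8, 7, 6, 8, 60, 57, 55, 59, 61, 62, 58, 1105, 62, 58, 57, 64, 61, 64, 59, -1, 1, 2, 1, 1, 1, 0, -2
46, 9, 6, 11, 11, 6, 60, 60, 64, 63, 61, 57, 56, 56, 56, 57, 60, 56, 59, 59, 61, 63, 60, 1, 2, -1, -4, 3, 1105, 0
47, 49, 48, 50, 4, 60, 61, 59, 59, 56, 56, 53, 52, 58, 54, 54, 57, 59, 55, 61, 59, 61, 62, 60, 1, 3, 0, 0, -3, -2
51, 1105, 48, 48, 62, 59, 62, 57, 55, 54, 50, 53, 51, 48, 52, 50, 53, 54, 55, 55, 56, 60, 64, 61, 62, 2, 0, -2, 2, -2
49, 48, 49, 47, 55, 58, 60, 61, 54, 55, 52, 48, 44, 39, 40, 43, 48, 50, 50, 54, 55, 59, 62, 63, 58, 8, 7, 3, -3, -1
50, 50, 47, 59, 58, 59, 59, 54, 55, 50, 37, 35, 30, 31, 30, 35, 40, 45, 47, 53, 53, 56, 
[... 1108 characters left out ...]
 64, 61, 45, 50, 50, 49, 48, 46
8, 10, 7, 12, 21, 59, 61, 61, 60, 55, 59, 55, 56, 53, 53, 57, 53, 57, 60, 60, 57, 59, 59, 49, 50, 46, 49, 47, 48, 47
8, 9, 5, 10, 10, 24, 56, 62, 65, 61, 59, 62, 59, 61, 56, 55, 56, 64, 59, 58, 61, 59, 55, 50, 48, 48, 48, 50, 48, 48
11, 7, 7, 6, 10, 18, 29, 54, 63, 57, 59, 58, 58, 1105, 59, 61, 59, 60, 56, 61, 60, 51, 7, 7, 44, 45, 45, 48, 53, 48
9, 10, 5, 7, 8, 8, 20, 24, 54, 57, 62, 62, 60, 59, 59, 60, 60, 59, 61, 53, 9, 12, 8, 8, 9, 7, 8, 45, 48, 50
7, 8, 10, 6, 9, 6, 11, 13, 23, 31, 52, 52, 54, 57, 61, 58, 54, 52, 18, 9, 7, 11, 9, 6, 12, 7, 5, 9, 9, 8
7, 7, 6, 13, 11, 14, 7, 11, 14, 17, 19, 23, 27, 25, 26, 21, 13, 10, 12, 9, 10, 9, 8, 8, 3, 6, 7, 9, 4, 9]]
```

The floor inside the tube reads z ≈ 8 mm. The key stops at the same height (end ≈ 7.8 mm) wherever it stands sideways, so it is resting on a flat stop with the beads over the bar's ends. My fingertip push left it about 3 mm off-axis and tilted, so I'll regrip, centre it and press straight down.

Request:
{"api": "drive_tool", "payload": {
  "motion": [
    {"twist":[0,0,0],"translation":[0,1.8,0],"jaw":25},
    {"twist":[0,0,0],"translation":[0,1.8,0],"jaw":40},
    {"twist":[0,0,0],"translation":[0,1.8,0],"jaw":40},
    {"twist":[0,0,0],"translation":[0,1.8,12],"jaw":40},
    {"twist":[0,0,0],"translation":[0,1.8,26],"jaw":40},
    {"twist":[0,0,0],"translation":[0,1.8,38],"jaw":40},
    {"twist":[0,0,0],"translation":[0,1.8,45],"jaw":40},
    {"twist":[0,0,0],"translation":[0,1.8,45],"jaw":25},
    {"twist":[0,0,0],"translation":[0,1.8,45],"jaw":5},
    {"twist":[0,0,0],"translation":[0,1.8,45],"jaw":5},
    {"twist":[0,0,0],"translation":[0,1.8,45],"jaw":5},
    {"twist":[0,0,0],"translation":[0,1.8,45],"jaw":5}
  ],
  "squeeze": 80
}}

```text
time_s: 23.17
tcp_pos: [0.6293, -0.1766, 0.0463]
tool_rot: [[0.324, 0.946, 0.001], [0.946, -0.324, -0.0], [-0.0, 0.001, -1.0]]
force: [1.4, 0.4, -4.5]
gripper_width: 0.0109
grip_force: 78.2
```

```bash
python3 key.py; python3 seat.py
```

```text
23.1667 J [-16.7  32.   90.2  -0.   57.8   2.2] P [ 629.3 -176.6   46.3] yhead -18.88 F [ 1.4  0.4 -4.5] M [-0.1  -0.32 -0.08] w 10.9 g 78.2
tilt [ 1.e-03 -4.e-04 -1.e+00]
collar centre (x,y) holder frame [ 1.9 -0.5] n 27
tube centre (x,y) holder frame [1. 0.] n 30
bar x [-3.8  7.3]  z at x-/x+ 106.4 106.4
collar z -x 421 67.19
collar z +x 261 67.1
collar z +y 161 67.03
base z [ 7.1  7.7  8.2  8.7 10. ]
23.2167 J [-16.7  32.   90.2  -0.   57.8   2.2] P [ 629.3 -176.6   46.3] yhead -18.88 F [ 2.   0.  -4.1] M [-0.09 -0.37  0.01] w 10.4 g 78.2
tilt [ 1.e-03 -4.e-04 -1.e+00]
collar-ring gap 6.98 collar z 67.1
bar top 106.8
tube edge y -1 22.2
collar edge y -1 17.3
tube edge y 1 21.9
collar edge y 1 18.7
```

Request:
{"api": "drive_tool", "payload": {
  "motion": [
    {"twist":[0,0,0],"translation":[0,-1.5,3],"jaw":5},
    {"twist":[0,0,2],"translation":[0,-2.2,5],"jaw":5},
    {"twist":[0,0,4],"translation":[0,-3,7],"jaw":5},
    {"twist":[0,0,0],"translation":[0,-3,7],"jaw":5},
    {"twist":[0,0,-4],"translation":[0,-3,7],"jaw":5},
    {"twist":[0,0,-2],"translation":[0,-3,7],"jaw":5},
    {"twist":[0,0,0],"translation":[0,-3,7],"jaw":5},
    {"twist":[0,0,0],"translation":[0,-3,7],"jaw":5}
  ],
  "squeeze": 110
}}

```text
time_s: 23.93
tcp_pos: [0.6301, -0.1768, 0.0461]
tool_rot: [[0.324, 0.946, 0.011], [0.946, -0.324, -0.004], [0.0, 0.012, -1.0]]
force: [-0.8, 0.7, 21.1]
gripper_width: 0.0099
grip_force: 111.1
```

```bash
python3 key.py; python3 seat.py
```

```text
23.9333 J [-16.7  31.8  90.6  -0.   56.9   2.3] P [ 630.1 -176.8   46.1] yhead -18.93 F [-0.8  0.7 21.1] M [0.12 0.35 0.07] w 9.9 g 111.1
tilt [ 0.0113 -0.0037 -0.9999]
collar centre (x,y) holder frame [ 2.3 -0.5] n 27
tube centre (x,y) holder frame [0.9 0. ] n 28
bar x [-3.7  7.4]  z at x-/x+ 106.1 106.3
collar z -x 442 66.85
collar z +x 235 67.01
collar z +y 172 66.87
base z [ 7.1  7.7  8.2  8.7 10. ]
23.9833 J [-16.7  31.8  90.6  -0.   56.9   2.2] P [ 630.1 -176.8   46.1] yhead -18.88 F [-1.2  1.5 21.2] M [0.11 0.29 0.01] w 10.0 g 111.2
tilt [ 0.0113 -0.0036 -0.9999]
collar-ring gap 7.06 collar z 66.9
bar top 106.6
tube edge y -1 22.6
collar edge y -1 17.4
tube edge y 1 21.4
collar edge y 1 18.7
```

Three presses at up to 32 N, including with a yaw wiggle, all stop at the same height. Key end ≈ 7.8 mm matches the tube floor at 8 mm, and the beads are over the bar, so it is bottomed. Unloading, releasing and backing off straight up.

Request:
{"api": "drive_tool", "payload": {
  "motion": [
    {"twist":[0,0,0],"translation":[0,0.5,-3],"jaw":5},
    {"twist":[0,0,0],"translation":[0,1,-5],"jaw":5},
    {"twist":[0,0,0],"translation":[0,1,-5],"jaw":5},
    {"twist":[0,0,0],"translation":[0,1,-5.5],"jaw":30},
    {"twist":[0,0,0],"translation":[0,2,-5.5],"jaw":50},
    {"twist":[0,0,0],"translation":[0,2,-5.5],"jaw":50},
    {"twist":[0,0,0],"translation":[0,2,-20],"jaw":50},
    {"twist":[0,0,0],"translation":[0,2,-45],"jaw":50},
    {"twist":[0,0,0],"translation":[0,2,-80],"jaw":50},
    {"twist":[0,0,0],"translation":[0,2,-115],"jaw":50},
    {"twist":[0,0,0],"translation":[0,2,-115],"jaw":50}
  ]
}}

```text
time_s: 24.95
tcp_pos: [0.6315, -0.1773, 0.1614]
tool_rot: [[0.324, 0.946, 0.012], [0.946, -0.324, -0.004], [0.0, 0.012, -1.0]]
force: [1.5, -0.4, 1.5]
gripper_width: 0.0503
grip_force: 0.0
```

```bash
python3 key.py
python3 - <<'E'
from h import *
t=eyes.snapshot("wrist"); cv2.imwrite("pics/k3.png",t["color"][:,:,::-1])
E
```

```text
24.95 J [-16.7  26.5  82.   -0.   70.8   2.2] P [ 631.5 -177.3  161.4] yhead -18.88 F [ 1.5 -0.4  1.5] M [-0.01 -0.02  0.03] w 50.3 g 0.0
tilt [ 0.0116 -0.0036 -0.9999]
collar centre (x,y) holder frame [1.4 0.6] n 44
tube centre (x,y) holder frame [ 1.1 -0.5] n 29
bar x [-5.   6.7]  z at x-/x+ 106.4 106.3
collar z -x 301 67.07
collar z +x 301 67.32
collar z +y 75 67.17
base z [ 7.   7.7  8.2  8.8 10. ]
```

View pics/k3.png

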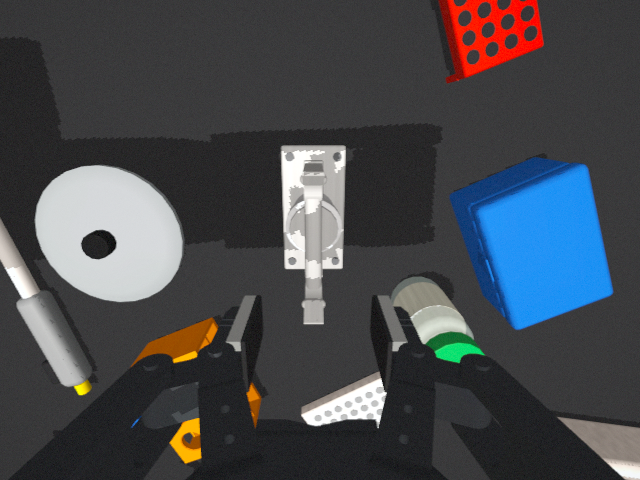

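The last view shows the key upright and centred in the holder (314,225), with both ends of the bar inside the clips and the gripper clear of everything. The bystanders look undisturbed. Handing in.

```bash
python3 -c "
from workcell import ticket
print(ticket.job_done())"
```

```text
the job is handed in; nothing more can be done
None
```

I handed the job in at about 25 s: the screw was turned clockwise until torque rose against its stop, and the key is upright in its holder with the clips over the bar. The key stopped about 1.7 mm above the stated seat, seemingly on the tube's floor, and presses of up to about 32 N did not move it further, so "fully home" is not certain.

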